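# Put the loupe away in the push-to-open drawer

## Task

Put the black loupe away: the low grey cabinet's wooden-fronted drawer has no handle, so push its front in until the touch catch lets go and it springs ajar, pull it open, and stand the loupe upright in the round pocket of the cork insert. Then push the drawer in past its resting place until the catch takes hold again and it stays shut by itself; feel for the catch and push gently, never hard or fast, and leave everything else on the table where it is.

Things in the scene. Friction and masses are not known exactly. Their poses are not given: they have to be found in the camera images.
- drawer (a joint): Opening of the drawer in m: 0 = shut on its touch catch, + = out towards the robot, negative while pushed in beyond rest. Shut, it must be pushed 3 to 12 mm beyond 0 (the catch's depth screw is set differently each time) against a steady 7 to 9 N onto a rubber buffer, stiff, where the force climbs; then it is free, follows the hand back, springs to about 0.048, and runs freely (1 N) to 0.125.
- cabinet: Low grey cabinet, 200 x 200 x 76 mm high, fixed; origin centre of underside, x axis into it. To shut the drawer: the catch spring (3 to 14 N) pushes back from 0.048 on; press on past 0 onto the rubber buffer (to 11 to 14 N, never over 18 N), then ease back: it returns to 0 and stays. Eased too early it springs out; a second press onto the buffer frees it again.
- front_face (a point): Point on the outer face of the light wooden drawer front, mid-width, 50 mm above the table. x points into the cabinet (the way to push), y left, z up. The front is a flat panel 198 wide, 66 high, 14 mm thick, without handle; its top edge is 24 mm above this point. Shut, a 13 mm shadow gap shows behind it: the cabinet's body begins 27 mm behind this face.
- pocket (a point): Centre of the floor of the round pocket in the drawer's cork insert, 46 mm across, 11 mm deep; moves with the drawer, axes as front_face. It is 19 mm above the table, the insert's top 30 mm, the drawer's side walls (76 mm either side) 46 mm. It lies 76 mm behind the front's outer face: 41 mm clear of the cabinet when the drawer is 0.09 open. A pin vice lies sunk in a slot to its left.
- loupe_center (a point): Centre, half-way up, of the loupe: a black cylinder 39 mm in diameter, 37 mm high, 30 to 50 g, standing upright on the table; z up along it.
There are look-alikes about, which are no part of the job. What is shaped like the part that bears loupe_center but blue, pink or turquoise is not meant.

How it is judged:
On the way, in this order (a step that is already met when the one before it is completed fails the run):
1. the drawer front has been pushed in and the freed drawer has sprung ajar (value of joint drawer above 0.03 m), for 0.1 s.
2. the loupe stands in the round pocket, let go (horizontal distance between loupe_center and pocket below 0.008 m and z of loupe_center in the frame of pocket below 0.022 m and angle between loupe_center's own z axis and vertical below 0.15 rad and contact force between the fingers and loupe below 0.1 N), for 0.2 s.
At the end, for the whole second after the job is handed in: The drawer is shut and held by its catch (within 3 mm of its latched position, at rest), and the loupe stands upright (within 0.15 rad) on the floor of the drawer's round pocket (value of joint drawer between -0.003 and 0.003 m and velocity of joint drawer below 0.01 m/s and horizontal distance between loupe_center and pocket below 0.008 m and z of loupe_center in the frame of pocket below 0.022 m and angle between loupe_center's own z axis and vertical below 0.15 rad); the robot touches nothing.
It fails at once if the drawer front is pressed with more than 18 N while it is being released or latched (drawer less than 5 mm open) (value of joint drawer below 0.005 m and contact force between any of the fingers, the arm and drawer above 18 N).
It fails at once if the drawer is slammed: it moves inward faster than 0.3 m/s (velocity of joint drawer below -0.3 m/s).
It fails at once if something else on the table is moved more than 20 mm (distance of any of vol_a8, bone_folder, thread_spool, beeswax, eraser, pencil_0, linen_tape, glue_bottle, brass_weight_1 from where it was at the start of the episode above 0.02 m).
It also fails if it takes over 72 s, if anything falls off the work surface, if the arm or the gripper's body presses on something with over 40 N, if the wrist force passes 120 N, or if a joint passes its speed limit or range.

## Robot

A 7-joint arm with a two-finger parallel gripper is mounted at the origin on a cart in front of the work surface, level with it; the furniture and walls round the work are solid. World frame = base frame: x ahead of the robot, y to its left, z up, the work surface at z = 0. Lengths are in m, angles in rad, forces in N, time in s.
With the tool pointing down it reaches from about 0.4 to 0.85 m from the base axis. Payload 10.4 kg.
Tool frame: the origin (TCP) lies midway between the tips of the shut fingers; the grasp point (between the pads) lies 19 mm behind it; z points along the fingers, y is the direction in which the jaws open and shut (so a half turn about z gives the same grasp; the last joint's range is limited). The gripper opens to 85 mm and grips with 20 to 120 N. Pads are 22 mm wide; open, the fingers measure 114 mm over their backs; the gripper's body (76 mm by 85 mm) begins 54 mm behind the grasp point. The pads swing forward as they close: fully open they stand 13 mm farther back than shut.
Start: joints at [-1.239, 0.332, -0.065, 1.46, 0.022, 1.35, -0.088], TCP at [0.217, 0.586, 0.195] pointing down, gripper open.
Joint ranges: [-2.6, 2.6], [-0.5, 2.12], [-1.47, 1.34], [0.16, 2.42], [-1.27, 4.41], [0.06, 2.06], [-2.6, 2.6]. Speed limits (rad/s): [2.22, 2.22, 2.79, 2.79, 3.14, 3.14, 3.14].

## Interface

Orientations are given as a unit quaternion [x, y, z, w].
In Python, from rig import manip gives the robot as it stands.
- The arm moves only by the tool drive_tool, never from a script. Its argument "deltas" is a list of rows, each an object of numbers: "jaw": the closure, from 0 (fully open) to 1 (shut); "tx", "ty", "tz": the shift along the tool's x, y, z in mm; "roll": the turn about the tool's z in rad. In form: [{"jaw": .., "tx": .., "ty": .., "tz": .., "roll": ..}, ...]. A call has 1 to 12 rows; each row is the pose to reach, as a shift and turn from the pose commanded when the call began, along the tool's axes at that moment; what a row does not reach only later rows make up. A row lasts 1/10 s, in which the tool goes at most 50 mm and 8.59 degrees, less where a joint would pass 70% of its speed; a pose out of reach is approached as far as the arm can. A call with a gripper value outside its range is refused whole. The fingers move at their own pace and stop on an object; "force" is the grip in N (left out, the last holds). Time passes only in rows, so rows that repeat a pose let the fingers close. It gives the time, the measured TCP pose, the force and the opening at its end, in the units of the state.
- manip.observe(): the state, without advancing time (a new reading comes with each control period).
- manip.read_camera(name): name is "scene" or "top" or "wrist"; returns a dict with "pixels" (480x640x3 uint8, red, green, blue), "range_z" (480x640 float32, m along the optical axis (not along the pixel's ray), 0 where there is no reading), "fov_y" (degrees; the focal length in pixels is half the picture's height over the tangent of half this angle, whatever the lens; pixels are square), "cx", "cy" (the principal point, pixels), "rvec" (rotation vector, rad) and "tvec" (3), from world to camera coordinates, as OpenCV has them. Camera axes: x right, y down, z forward; pixel columns grow to the right and rows downward; lengths in m; the calibration is good to about 2 mm. A picture is of the moment at which its call begins.
- manip.finish_job(): hands the job in, once; it reports no verdict.
The state is a dict: "time_s": time; "joints": joint angles; "qd": joint speeds; "joint_torque": joint torques, N m; "ee_pos": TCP position; "tool_rot": TCP orientation; "wrist_force": force on the tool from outside, world axes, zero at the start; "wrist_torque": the same for the moment, N m; "width": finger opening in m.
Only numpy, scipy, OpenCV 4.12 (cv2) and the standard library are available. Lean on these libraries where they do the work, as an engineer would, in place of code of your own. Each camera call takes 0.05 s, during which the arm holds its last target. There are 200 camera calls.

## Working session

There is one attempt and no reset: what is moved stays moved. The work goes in short steps, Python scripts to look and compute and a tool call to move; the robot and the scene stay as the last step left them, time stands still between calls to the robot, and variables do not carry over. Pictures are saved under pics/ and viewed, on a budget of 10 in all, crops included, one or two more only if the job needs it, and the job is handed in when it is done.

Besides the shell and the picture viewer there is one more tool, called after "Emit:" in YAML: its name, and indented under it one key for each argument. drive_tool: Moves the arm, as the interface text tells. Its arguments: {"type":"object","properties":{"deltas":{"type":"array"},"force":{"type":"number"}},"required":["deltas"]}

```bash
mkdir -p pics; cat > h.py <<'E'
from rig import manip
import numpy as np, cv2
def cam(n):
    c=manip.read_camera(n); f=240/np.tan(np.radians(c['fov_y'])/2)
    c['f']=f; c['R']=cv2.Rodrigues(np.array(c['rvec'],float))[0]; c['t']=np.array(c['tvec'],float).ravel(); return c
def save(c,p,box=None,s=1):
    im=c['pixels'][:,:,::-1]
    if box: im=im[box[1]:box[3],box[0]:box[2]]
    cv2.imwrite(p,cv2.resize(im,None,fx=s,fy=s))
def ray(c,u,v):
    d=c['R'].T@np.array([(u-c['cx'])/c['f'],(v-c['cy'])/c['f'],1]); return -c['R'].T@c['t'],d
def onz(c,u,v,z):
    o,d=ray(c,u,v); return o+d*(z-o[2])/d[2]
def pt(c,u,v):
    o,d=ray(c,u,v); return o+d*c['range_z'][int(round(v)),int(round(u))]
def cloud(c):
    v,u=np.mgrid[:480,:640]; d=np.stack([(u-c['cx'])/c['f'],(v-c['cy'])/c['f'],np.ones(u.shape)],-1)@c['R']
    return -c['R'].T@c['t']+d*c['range_z'][...,None]
E
python3 - <<'E'
from h import *
s=cam('scene');t=cam('top')
im=np.hstack([s['pixels'],t['pixels']])[:,:,::-1]
save(s,'pics/a.png');save(t,'pics/b.png')
for c in (s,t): print(-c['R'].T@c['t'],c['f'],c['R'][2])
print(manip.observe())
E
```

```text
[ 0.02477417 -0.35732676  0.71647536] 510.62724440506685 [ 0.57301852  0.44311337 -0.68942027]
[0.40884834 0.05394274 0.9978285 ] 457.3833278913182 [ 0.16454904  0.01223078 -0.98629307]
{'time_s': 0.1, 'joints': array([-1.23859617,  0.3327643 , -0.0646851 ,  1.46087134,  0.02163873,
        1.34991428, -0.08847373]), 'qd': array([ 0.00069566, -0.00209555, -0.00061155, -0.00141672,  0.00010065,
        0.00048299,  0.00145977]), 'joint_torque': array([ 1.31556142e-03, -6.26746774e+01,  4.91490006e-02, -3.92432714e+01,
        1.63155142e-02,  6.94669565e-03, -7.63787148e-05]), 'ee_pos': array([0.21701867, 0.58569551, 0.19391652]), 'tool_rot': array([ 1.76451234e-01,  9.84309181e-01, -6.27617135e-04, -6.08353423e-05]), 'wrist_force': array([-0.16511269,  0.14558086, -0.31188889]), 'wrist_torque': array([-0.01938976, -0.02381234, -0.01220806]), 'width': 0.08566707011601302}
```

View pics/a.png

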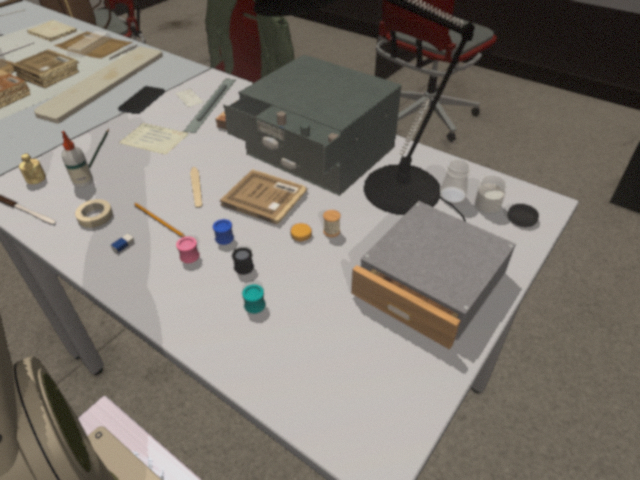

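View pics/b.png

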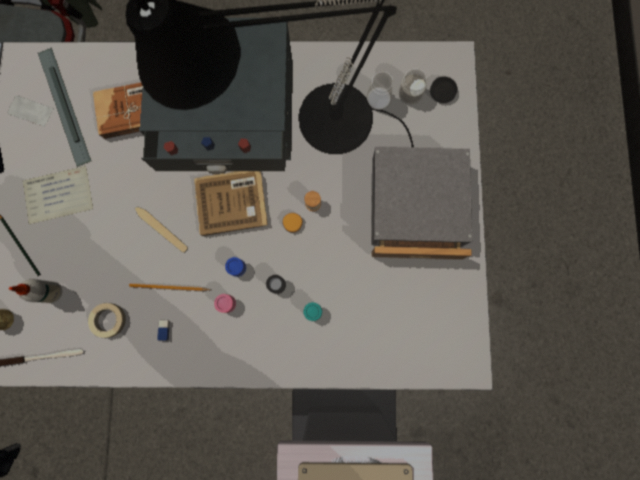

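Candidates: black cup at scene (243,261) / top (276,284). The look-alikes are pink (188,250), blue (223,232) and turquoise (254,299), plus the flat black lid at (523,214). I choose the black cup. The cabinet's wooden front is at top (421,252).

```bash
python3 - <<'E'
from h import *
s=cam('scene');t=cam('top')
for n,c,b in (('s',s,(215,235,270,285)),('t',t,(255,265,297,305))):
    P=cloud(c); x0,y0,x1,y1=b
    g=c['pixels'].max(-1)[y0:y1,x0:x1]; m=(g<75).astype(np.uint8)
    Q=P[y0:y1,x0:x1]
    hi=(Q[...,2]>0.03)&(Q[...,2]<.05); 
    print(n,'dark',m.sum(),'high',hi.sum(),'med z',np.median(Q[hi][:,2]),'cen',Q[hi].mean(0),Q[hi].min(0),Q[hi].max(0))
    v,u=np.nonzero(hi); (cu,cv),r=cv2.minEnclosingCircle(np.stack([u,v],1).astype(np.float32)); print(cu+x0,cv+y0,r,onz(c,cu+x0,cv+y0,.037))
# cabinet
for n,c in (('s',s),('t',t)):
    P=cloud(c); h=cv2.cvtColor(c['pixels'],cv2.COLOR_RGB2HSV)
    roi=(P[...,0]>.3)&(P[...,0]<.8)&(P[...,1]<-.1)&(P[...,1]>-.45)
    wood=roi&(h[...,1]>110)&(h[...,0]<22)&(P[...,2]>.008)&(P[...,2]<.09)
    wood=cv2.morphologyEx(wood.astype(np.uint8),cv2.MORPH_OPEN,np.ones((3,3)))
    k,l,st,_=cv2.connectedComponentsWithStats(wood); i=1+st[1:,4].argmax(); W=P[l==i]
    print(n,'wood',st[i],W.min(0),W.max(0),np.percentile(W,[5,50,95],axis=0))
    if n=='s':
        F=W[(W[:,2]<.065)&(W[:,2]>.02)]; 
        vx,vy,x,y=cv2.fitLine(F[:,:2].astype(np.float32),cv2.DIST_HUBER,0,.01,.01).ravel(); print('face',vx,vy,x,y,np.degrees(np.arctan2(vx,-vy)))
    top=roi&(P[...,2]>.068)&(P[...,2]<.085)&(h[...,1]<60)
    T=P[top]; print('top',np.median(T[:,2]),cv2.minAreaRect(T[:,:2].astype(np.float32)*1000), len(T))
    tw=W[W[:,2]>.068]; print('woodtop',len(tw),cv2.minAreaRect(tw[:,:2].astype(np.float32)*1000))
save(s,'pics/c.png',(170,210,290,320),5)
E
```

```text
s dark 320 high 287 med z 0.03659103567197164 cen [0.47498001 0.16467754 0.0363541 ] [0.42889927 0.09314698 0.03079885] [0.49627447 0.18655806 0.04126202]
246.5 266.0 20.83876609802246 [0.45999815 0.13876427 0.037     ]
t dark 179 high 240 med z 0.03356075722710744 cen [0.47818261 0.16644079 0.03350765] [0.45862322 0.14697197 0.03000906] [0.4967962  0.18506197 0.04128391]
274.72535133361816 283.86619758605957 9.275712013244629 [0.47763546 0.16607171 0.037     ]
s wood [ 382  281   78   48 1184] [ 0.53159486 -0.236523    0.01785214] [ 0.60166986 -0.10024561  0.07792699] [[ 0.53382473 -0.22878669  0.03004858]
 [ 0.53901693 -0.16484364  0.07268172]
 [ 0.58927949 -0.10812021  0.07619495]]
face 0.08947913 0.9959887 0.57729346 -0.1487663 174.86636
top 0.07698662170368875 ((662.5064086914062, -169.6210479736328), (142.299072265625, 204.19061279296875), 88.97596740722656) 7011
woodtop 755 ((541.0775756835938, -168.23651123046875), (136.30821228027344, 16.894838333129883), 88.14136505126953)
t wood [401 242  70  15 830] [ 0.53391976 -0.2350329   0.02297588] [ 0.56961759 -0.10031087  0.07704182] [[ 0.53542965 -0.22346903  0.02639248]
 [ 0.54701956 -0.16442541  0.06970675]
 [ 0.56702463 -0.10849079  0.07401499]]
top 0.07428970694025583 ((663.58740234375, -170.1586151123047), (143.12985229492188, 201.87353515625), 88.6545181274414) 6309
woodtop 455 ((542.4563598632812, -167.55255126953125), (134.760498046875, 14.536898612976074), 88.5571060180664)
```

View pics/c.png

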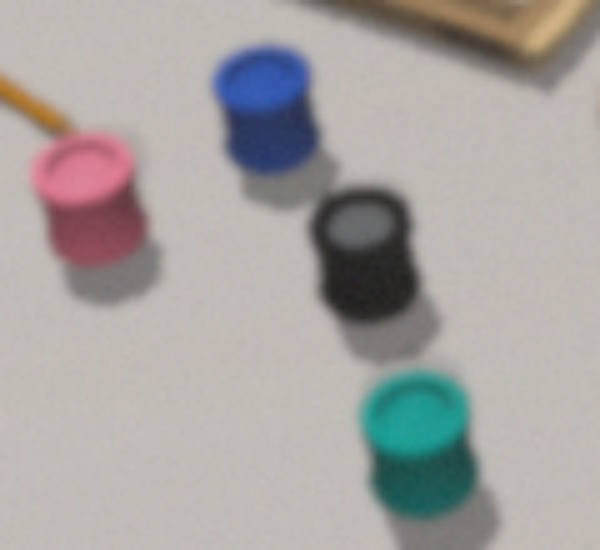

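The crop shows the black waisted loupe, scene (243,261), with pink, blue and turquoise clearly different. Its centre is at about (0.478, 0.166), and its top at about 0.037 in both views. The front's outer face is at x ≈ 0.534, y ≈ -0.167, with the cabinet yawed about -1.4°.

```bash
cat > go.py <<'E'
import sys
from rig import manip
import numpy as np
from scipy.spatial.transform import Rotation as Ro
# usage: go.py x y z headingdeg_of_tool_y
s=manip.observe(); R=Ro.from_quat(s['tool_rot']).as_matrix(); y=R[:,1]
h=np.degrees(np.arctan2(y[1],y[0]))
print('t',round(s['time_s'],2),'pos',np.round(s['ee_pos'],4),'head',round(h,2),'tz',np.round(R[:,2],3),'F',np.round(s['wrist_force'],1),'w',round(s['width'],4),'j',np.round(s['joints'],2))
if len(sys.argv)>4:
    x=[float(a) for a in sys.argv[1:5]]
    print('d mm',np.round(R.T@(np.array(x[:3])-s['ee_pos'])*1000,1),'roll',-np.radians(x[3]-h))
E
python3 go.py 0.45 0.2 0.2 88.6;python3 go.py 0.49 -0.167 0.16 88.6
```

```text
t 0.2 pos [0.217  0.5858 0.1942] head 69.67 tz [-0.    -0.001 -1.   ] F [-0.2 -0.2  0.3] w 0.0854 j [-1.24  0.33 -0.06  1.46  0.02  1.35 -0.09]
d mm [-352.5 -280.9   -5.6] roll -0.33033898986247257
t 0.2 pos [0.217  0.5858 0.1942] head 69.67 tz [-0.    -0.001 -1.   ] F [-0.2 -0.2  0.3] w 0.0854 j [-1.24  0.33 -0.06  1.46  0.02  1.35 -0.09]
d mm [-517.5 -611.1   34.7] roll -0.33033898986247257
```

Emit:
drive_tool:
  deltas:
    - {"jaw": 1,"tx": -35,"ty": -28,"tz": 0,"roll": -0.03}
    - {"jaw": 1,"tx": -70,"ty": -56,"tz": 0,"roll": -0.06}
    - {"jaw": 1,"tx": -105,"ty": -84,"tz": 0,"roll": -0.1}
    - {"jaw": 1,"tx": -140,"ty": -112,"tz": 0,"roll": -0.15}
    - {"jaw": 1,"tx": -175,"ty": -140,"tz": 0,"roll": -0.2}
    - {"jaw": 1,"tx": -210,"ty": -168,"tz": 0,"roll": -0.25}
    - {"jaw": 1,"tx": -245,"ty": -196,"tz": 0,"roll": -0.3}
    - {"jaw": 1,"tx": -280,"ty": -224,"tz": 0,"roll": -0.33}
    - {"jaw": 1,"tx": -315,"ty": -252,"tz": 0,"roll": -0.33}
    - {"jaw": 1,"tx": -340,"ty": -272,"tz": 0,"roll": -0.33}
    - {"jaw": 1,"tx": -352,"ty": -281,"tz": 0,"roll": -0.33}
    - {"jaw": 1,"tx": -352,"ty": -281,"tz": 0,"roll": -0.33}

```text
time_s: 1.4
ee_pos: [0.4506, 0.198, 0.1946]
tool_rot: [0.015, 1.0, -0.0, 0.0]
wrist_force: [0.6, 0.9, 0.7]
width: 0.0001
```

```bash
python3 go.py 0.48 -0.167 0.12 88.6;python3 go.py 0.505 -0.167 0.04 88.6
```

```text
t 1.4 pos [0.4506 0.198  0.1946] head 88.34 tz [ 0. -0. -1.] F [0.6 0.9 0.7] w 0.0001 j [-0.74  0.03  0.24  1.81 -0.01  1.3   1.04]
d mm [ -39.9 -364.    74.7] roll -0.0045875414117163855
t 1.4 pos [0.4506 0.198  0.1946] head 88.34 tz [ 0. -0. -1.] F [0.6 0.9 0.7] w 0.0001 j [-0.74  0.03  0.24  1.81 -0.01  1.3   1.04]
d mm [ -64.9 -363.2  154.7] roll -0.0045875414117163855
```

Emit:
drive_tool:
  deltas:
    - {"jaw": 1,"tx": -4,"ty": -40,"tz": 10,"roll": 0}
    - {"jaw": 1,"tx": -8,"ty": -80,"tz": 25,"roll": 0}
    - {"jaw": 1,"tx": -12,"ty": -120,"tz": 40,"roll": 0}
    - {"jaw": 1,"tx": -16,"ty": -160,"tz": 60,"roll": 0}
    - {"jaw": 1,"tx": -20,"ty": -200,"tz": 75,"roll": 0}
    - {"jaw": 1,"tx": -24,"ty": -240,"tz": 75,"roll": 0}
    - {"jaw": 1,"tx": -28,"ty": -280,"tz": 75,"roll": 0}
    - {"jaw": 1,"tx": -32,"ty": -320,"tz": 80,"roll": 0}
    - {"jaw": 1,"tx": -36,"ty": -350,"tz": 100,"roll": -0.005}
    - {"jaw": 1,"tx": -40,"ty": -364,"tz": 125,"roll": -0.005}
    - {"jaw": 1,"tx": -40,"ty": -364,"tz": 155,"roll": -0.005}
    - {"jaw": 1,"tx": -40,"ty": -364,"tz": 155,"roll": -0.005}

```text
time_s: 2.6
ee_pos: [0.4782, -0.163, 0.0364]
tool_rot: [0.01, 1.0, 0.0, -0.003]
wrist_force: [-0.1, 1.3, 0.1]
width: 0.0002
```

```bash
python3 go.py 0.515 -0.167 0.04 88.6
```

```text
t 2.6 pos [ 0.4782 -0.163   0.0364] head 88.9 tz [-0.006  0.001 -1.   ] F [-0.1  1.3  0.1] w 0.0002 j [-0.29  0.25  0.59  1.97 -0.17  0.97  1.94]
d mm [-36.9  -3.3  -3.9] roll 0.005300378915545397
```

Emit:
drive_tool:
  deltas:
    - {"jaw": 1,"tx": -15,"ty": -3,"tz": -4,"roll": 0.005}
    - {"jaw": 1,"tx": -28,"ty": -3,"tz": -4,"roll": 0.005}
    - {"jaw": 1,"tx": -34,"ty": -3,"tz": -4,"roll": 0.005}
    - {"jaw": 1,"tx": -38,"ty": -3,"tz": -4,"roll": 0.005}
    - {"jaw": 1,"tx": -38,"ty": -3,"tz": -4,"roll": 0.005}

```text
time_s: 3.1
ee_pos: [0.5188, -0.1677, 0.044]
tool_rot: [0.012, 1.0, 0.0, 0.0]
wrist_force: [0.6, 0.2, -0.3]
width: -0.0003
```

Emit:
drive_tool:
  deltas:
    - {"tx": -1}
    - {"tx": -2}
    - {"tx": -3}
    - {"tx": -4}
    - {"tx": -4}
    - {"tx": -4}

```text
schema error: expected keys jaw, tx, ty, tz, roll
```

Emit:
drive_tool:
  deltas:
    - {"jaw": 1,"tx": -1,"ty": 0,"tz": 0,"roll": 0}
    - {"jaw": 1,"tx": -2,"ty": 0,"tz": 0,"roll": 0}
    - {"jaw": 1,"tx": -3,"ty": 0,"tz": 0,"roll": 0}
    - {"jaw": 1,"tx": -4,"ty": 0,"tz": 0,"roll": 0}
    - {"jaw": 1,"tx": -4,"ty": 0,"tz": 0,"roll": 0}

```text
time_s: 3.6
ee_pos: [0.5225, -0.1684, 0.0436]
tool_rot: [0.012, 1.0, 0.0, -0.0]
wrist_force: [-0.1, -0.2, 0.6]
width: -0.0001
```

Emit:
drive_tool:
  deltas:
    - {"jaw": 1,"tx": -1,"ty": 0,"tz": 0,"roll": 0}
    - {"jaw": 1,"tx": -2,"ty": 0,"tz": 0,"roll": 0}
    - {"jaw": 1,"tx": -3,"ty": 0,"tz": 0,"roll": 0}
    - {"jaw": 1,"tx": -3,"ty": 0,"tz": 0,"roll": 0}

```text
time_s: 4.0
ee_pos: [0.5256, -0.1684, 0.0435]
tool_rot: [0.012, 1.0, 0.0, 0.0]
wrist_force: [-0.1, -0.1, -0.1]
width: -0.0003
```

Emit:
drive_tool:
  deltas:
    - {"jaw": 1,"tx": -1,"ty": 0,"tz": 0,"roll": 0}
    - {"jaw": 1,"tx": -2,"ty": 0,"tz": 0,"roll": 0}
    - {"jaw": 1,"tx": -3,"ty": 0,"tz": 0,"roll": 0}
    - {"jaw": 1,"tx": -3,"ty": 0,"tz": 0,"roll": 0}

```text
time_s: 4.4
ee_pos: [0.5286, -0.1685, 0.0436]
tool_rot: [0.012, 1.0, 0.0, 0.0]
wrist_force: [0.7, 0.1, 0.2]
width: -0.0001
```

Emit:
drive_tool:
  deltas:
    - {"jaw": 1,"tx": -1,"ty": 0,"tz": 0,"roll": 0}
    - {"jaw": 1,"tx": -2,"ty": 0,"tz": 0,"roll": 0}
    - {"jaw": 1,"tx": -2,"ty": 0,"tz": 0,"roll": 0}

```text
time_s: 4.7
ee_pos: [0.5306, -0.1686, 0.0436]
tool_rot: [0.012, 1.0, 0.0, 0.0]
wrist_force: [-0.2, 0.1, -0.5]
width: -0.0006
```

Emit:
drive_tool:
  deltas:
    - {"jaw": 1,"tx": -1,"ty": 0,"tz": 0,"roll": 0}
    - {"jaw": 1,"tx": -2,"ty": 0,"tz": 0,"roll": 0}
    - {"jaw": 1,"tx": -2,"ty": 0,"tz": 0,"roll": 0}

```text
time_s: 5.0
ee_pos: [0.5326, -0.1686, 0.0436]
tool_rot: [0.012, 1.0, 0.0, 0.0]
wrist_force: [0.2, -0.8, 0.3]
width: 0.0002
```

```bash
python3 - <<'E'
from h import *
save(cam('scene'),'pics/d.png',(310,130,550,350),3)
E
```

```text
(no output)
```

View pics/d.png

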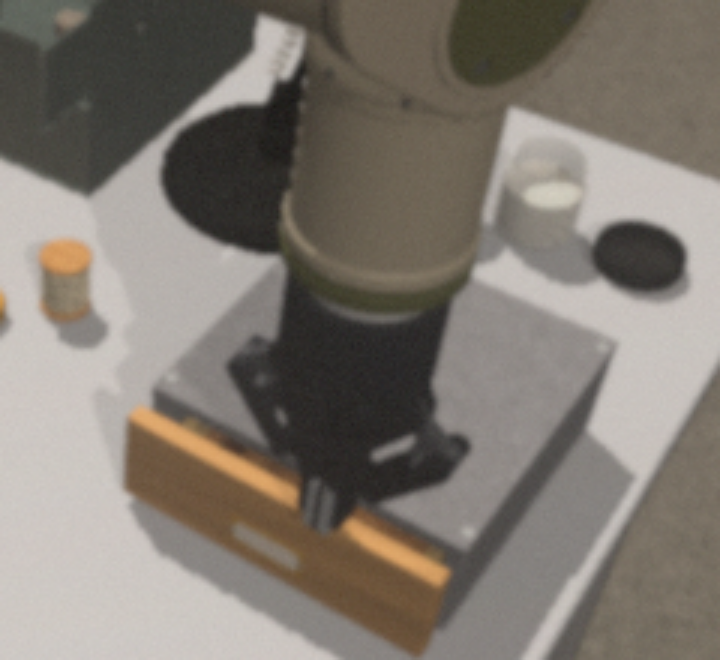

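The picture shows the shut fingers just at the front's face, crop (320,515). There is no force yet, so I continue in small steps.

Emit:
drive_tool:
  deltas:
    - {"jaw": 1,"tx": -1,"ty": 0,"tz": 0,"roll": 0}
    - {"jaw": 1,"tx": -2,"ty": 0,"tz": 0,"roll": 0}
    - {"jaw": 1,"tx": -2,"ty": 0,"tz": 0,"roll": 0}

```text
time_s: 5.35
ee_pos: [0.5346, -0.1687, 0.0436]
tool_rot: [0.012, 1.0, 0.0, 0.0]
wrist_force: [0.9, -0.2, -0.1]
width: -0.0002
```

```bash
python3 - <<'E'
from h import *
print(manip.observe()['wrist_force'])
c=cam('top')
im=c['pixels']
for u in (390,450):
    print(u,[(v,tuple(im[v,u]),np.round(pt(c,u,v),3).tolist(),np.round(onz(c,u,v,.074)[0],3)) for v in range(242,262,1)][::1])
E
```

```text
[ 0.91098459 -0.1648726  -0.14327201]
390 [(242, (np.uint8(72), np.uint8(53), np.uint8(38)), [0.57, -0.08, 0.02], np.float64(0.561)), (243, (np.uint8(71), np.uint8(52), np.uint8(39)), [0.568, -0.08, 0.017], np.float64(0.559)), (244, (np.uint8(69), np.uint8(51), np.uint8(38)), [0.566, -0.08, 0.017], np.float64(0.557)), (245, (np.uint8(74), np.uint8(55), np.uint8(40)), [0.562, -0.078, 0.031], np.float64(0.555)), (246, (np.uint8(98), np.uint8(72), np.uint8(47)), [0.56, -0.078, 0.029], np.float64(0.553)), (247, (np.uint8(137), np.uint8(100), np.uint8(60)), [0.551, -0.072, 0.071], np.float64(0.551)), (248, (np.uint8(160), np.uint8(118), np.uint8(71)), [0.549, -0.072, 0.073], np.float64(0.549)), (249, (np.uint8(166), np.uint8(120), np.uint8(73)), [0.547, -0.072, 0.071], np.float64(0.547)), (250, (np.uint8(166), np.uint8(120), np.uint8(73)), [0.545, -0.072, 0.072], np.float64(0.545)), (251, (np.uint8(163), np.uint8(118), np.uint8(72)), [0.543, -0.072, 0.071], np.float64(0.543)), (252, (np.uint8(150), np.uint8(108), np.uint8(66)), [0.541, -0.072, 0.07], np.float64(0.541)), (253, (np.uint8(11
[... 2006 characters left out ...]
, [0.487, -0.096, 0.436], np.float64(0.537)), (255, (np.uint8(72), np.uint8(64), np.uint8(52)), [0.485, -0.096, 0.439], np.float64(0.535)), (256, (np.uint8(71), np.uint8(63), np.uint8(52)), [0.483, -0.095, 0.442], np.float64(0.533)), (257, (np.uint8(71), np.uint8(64), np.uint8(51)), [0.482, -0.095, 0.443], np.float64(0.531)), (258, (np.uint8(70), np.uint8(63), np.uint8(51)), [0.48, -0.094, 0.446], np.float64(0.529)), (259, (np.uint8(70), np.uint8(62), np.uint8(50)), [0.479, -0.092, 0.45], np.float64(0.527)), (260, (np.uint8(67), np.uint8(60), np.uint8(49)), [0.478, -0.092, 0.45], np.float64(0.525)), (261, (np.uint8(61), np.uint8(55), np.uint8(45)), [0.476, -0.093, 0.449], np.float64(0.523))]
```

Emit:
drive_tool:
  deltas:
    - {"jaw": 1,"tx": -1,"ty": 0,"tz": 0,"roll": 0}
    - {"jaw": 1,"tx": -1,"ty": 0,"tz": 0,"roll": 0}

```text
time_s: 5.6
ee_pos: [0.5356, -0.1687, 0.0436]
tool_rot: [0.012, 1.0, 0.0, 0.0]
wrist_force: [0.5, -1.0, 0.1]
width: -0.0002
```

Emit:
drive_tool:
  deltas:
    - {"jaw": 1,"tx": -1,"ty": 0,"tz": 0,"roll": 0}
    - {"jaw": 1,"tx": -1,"ty": 0,"tz": 0,"roll": 0}

```text
time_s: 5.8
ee_pos: [0.5366, -0.1687, 0.0436]
tool_rot: [0.012, 1.0, 0.0, 0.0]
wrist_force: [0.9, -0.3, -0.1]
width: 0.0
```

Emit:
drive_tool:
  deltas:
    - {"jaw": 1,"tx": -1,"ty": 0,"tz": 0,"roll": 0}
    - {"jaw": 1,"tx": -1,"ty": 0,"tz": 0,"roll": 0}

```text
time_s: 6.0
ee_pos: [0.5376, -0.1688, 0.0436]
tool_rot: [0.012, 1.0, 0.0, 0.0]
wrist_force: [-0.3, -0.5, -0.6]
width: -0.0003
```

```bash
python3 - <<'E'
from h import *
c=cam('top');im=c['pixels']
for u in (385,390,395): print(u,[(v,im[v,u].tolist(),np.round(onz(c,u,v,.074)[0],3)) for v in range(245,256)])
c=cam('scene')
im=c['pixels'][250:340,370:470,::-1]; cv2.imwrite('pics/e.png',cv2.resize(im,None,fx=7,fy=6.5,interpolation=cv2.INTER_CUBIC))
P=cloud(c)[270:340,370:470].reshape(-1,3)
for a,b in ((-.26,-.2),(-.2,-.185),(-.185,-.15),(-.15,-.13),(-.12,-.08)):
    Q=P[(P[:,1]>a)&(P[:,1]<b)&(P[:,2]>.03)&(P[:,2]<.065)]
    print(a,b,len(Q),np.round(np.percentile(Q[:,0],[2,10,50]),4))
E
```

```text
385 [(245, [77, 58, 41], np.float64(0.555)), (246, [106, 77, 50], np.float64(0.553)), (247, [143, 105, 65], np.float64(0.551)), (248, [163, 119, 73], np.float64(0.549)), (249, [168, 120, 75], np.float64(0.547)), (250, [166, 120, 73], np.float64(0.545)), (251, [163, 118, 73], np.float64(0.543)), (252, [146, 106, 65], np.float64(0.541)), (253, [111, 81, 53], np.float64(0.539)), (254, [74, 57, 41], np.float64(0.537)), (255, [62, 48, 38], np.float64(0.534))]
390 [(245, [74, 54, 39], np.float64(0.555)), (246, [99, 72, 47], np.float64(0.553)), (247, [136, 99, 60], np.float64(0.551)), (248, [160, 116, 71], np.float64(0.549)), (249, [167, 121, 74], np.float64(0.547)), (250, [166, 121, 74], np.float64(0.545)), (251, [163, 118, 72], np.float64(0.543)), (252, [151, 109, 67], np.float64(0.541)), (253, [115, 82, 53], np.float64(0.539)), (254, [76, 58, 43], np.float64(0.537)), (255, [62, 50, 38], np.float64(0.534))]
395 [(245, [68, 51, 38], np.float64(0.555)), (246, [87, 62, 42], np.float64(0.553)), (247, [130, 93, 58], np.float64(0.551)), (248, [159, 115, 70], np.float64(0.549)), (249, [165, 119, 72], np.float64(0.547)), (250, [165, 118, 72], np.float64(0.545)), (251, [164, 117, 72], np.float64(0.543)), (252, [153, 111, 67], np.float64(0.541)), (253, [121, 89, 57], np.float64(0.539)), (254, [76, 58, 41], np.float64(0.537)), (255, [62, 50, 38], np.float64(0.535))]
-0.26 -0.2 494 [0.5324 0.5332 0.535 ]
-0.2 -0.185 153 [0.5331 0.5335 0.5348]
-0.185 -0.15 323 [0.5334 0.534  0.5354]
-0.15 -0.13 162 [0.5334 0.5342 0.5355]
-0.12 -0.08 354 [0.535  0.5357 0.537 ]
```

View pics/e.png

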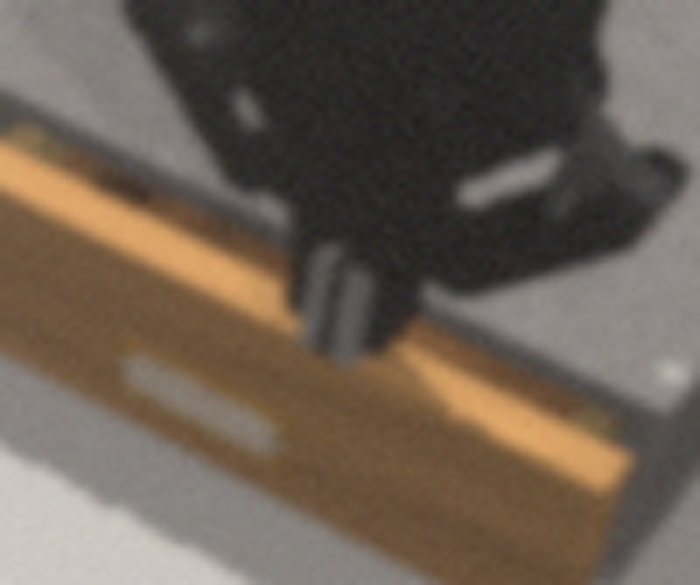

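```bash
python3 - <<'E'
from h import *
c=cam('scene')
for u,v in ((419,303),(419,298),(415,297),(422,300),(412,294),(425,302)): print(u,v,c['pixels'][v,u],np.round(pt(c,u,v),4),np.round(onz(c,u,v,.0436),4))
print(np.round(pt(c,398,311),4))
w=cam('wrist'); save(w,'pics/f.png')
s=manip.observe(); print(s['ee_pos'],s['wrist_force'],-w['R'].T@w['t'])
E
```

```text
419 303 [91 89 86] [ 0.5249 -0.1741  0.0924] [ 0.5639 -0.1598  0.0436]
419 298 [91 87 83] [ 0.5265 -0.1719  0.1013] [ 0.5736 -0.1545  0.0436]
415 297 [85 83 78] [ 0.5264 -0.1653  0.0992] [ 0.5716 -0.148   0.0436]
422 300 [64 61 57] [ 0.5305 -0.1759  0.0955] [ 0.5727 -0.1607  0.0436]
412 294 [60 52 47] [ 0.5315 -0.1575  0.0961] [ 0.5744 -0.1406  0.0436]
425 302 [74 59 44] [ 0.533  -0.1804  0.0913] [ 0.5718 -0.1669  0.0436]
[ 0.5355 -0.1368  0.0339]
[ 0.53744082 -0.16876141  0.04356635] [-0.23946239 -0.16545526  0.06781892] [ 0.45968735 -0.1664556   0.2237575 ]
```

View pics/f.png

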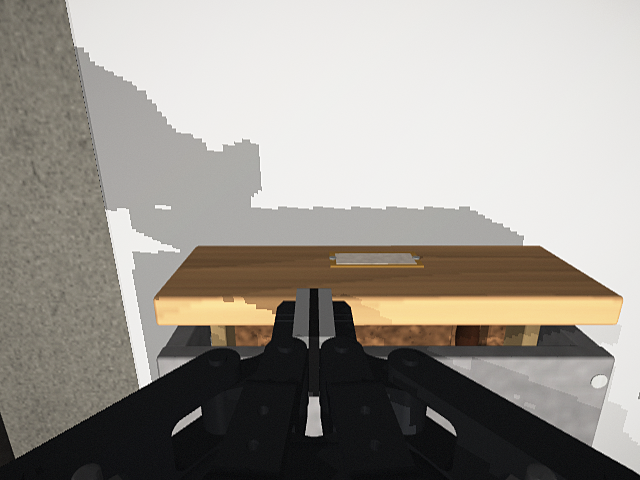

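The wrist view shows the finger tips (314,290) above the front's top edge, not against the face. The scene depth also puts the tips at z ≈ 0.09, while the state reports 0.044. I check this with the wrist depth.

```bash
python3 - <<'E'
from h import *
c=cam('wrist'); P=cloud(c); print(c['f'],c['R'][2])
for u,v in ((303,292),(325,292),(303,310),(325,330),(290,310),(250,311),(450,311),(250,270),(375,258),(300,150),(170,308),(610,308)): print(u,v,np.round(P[v,u],4))
s=cam('scene');Q=cloud(s)[255:320,395:450].reshape(-1,3); px=s['pixels'][255:320,395:450].reshape(-1,3).astype(int)
m=(px.max(1)-px.min(1)<16)&(abs(Q[:,0]-.532)<.015)&(Q[:,2]>.078)&(Q[:,2]<.2); print(m.sum(),np.round(np.percentile(Q[m],[0,3,10,50],axis=0),4))
E
```

```text
396.7252196449576 [ 0.30338261 -0.0074564  -0.95283965]
303 292 [ 0.5265 -0.1721  0.0883]
325 292 [ 0.5261 -0.1638  0.0895]
303 310 [ 0.5263 -0.1717  0.1025]
325 330 [ 0.5259 -0.1645  0.1161]
290 310 [ 0.5299 -0.1767  0.0957]
250 311 [ 0.5413 -0.1952  0.0749]
450 311 [ 0.5436 -0.111   0.0746]
250 270 [ 0.5345 -0.199   0.0469]
375 258 [ 0.535  -0.1367  0.0338]
300 150 [ 0.4829 -0.1745  0.0018]
170 308 [ 0.5393 -0.2288  0.0746]
610 308 [ 0.5434 -0.0445  0.0754]
1698 [[ 0.517  -0.216   0.0843]
 [ 0.5179 -0.2084  0.0972]
 [ 0.5198 -0.2014  0.1123]
 [ 0.5257 -0.1733  0.1507]]
```

Both cameras put the tips at z ≈ 0.087, about 43 mm above the reported TCP, so I will use the measured offset. The label and front centre are at y ≈ -0.137, because my first mask clipped the front. I back off, re-centre and lower.

Emit:
drive_tool:
  deltas:
    - {"jaw": 1,"tx": 15,"ty": 10,"tz": 0,"roll": 0}
    - {"jaw": 1,"tx": 30,"ty": 20,"tz": 0,"roll": 0}
    - {"jaw": 1,"tx": 35,"ty": 31,"tz": 10,"roll": 0}
    - {"jaw": 1,"tx": 35,"ty": 31,"tz": 25,"roll": 0}
    - {"jaw": 1,"tx": 35,"ty": 31,"tz": 38,"roll": 0}
    - {"jaw": 1,"tx": 35,"ty": 31,"tz": 38,"roll": 0}

```text
time_s: 6.9
ee_pos: [0.5021, -0.1366, 0.0036]
tool_rot: [0.012, 1.0, -0.0, -0.002]
wrist_force: [-0.3, -0.3, 0.4]
width: -0.0002
```

```bash
cat > tip.py <<'E'
from h import *
import subprocess
c=cam('wrist'); P=cloud(c)
for u,v in ((303,292),(325,292)): print('tip',np.round(P[v,u],4))
f=P.reshape(-1,3); h=cv2.cvtColor(c['pixels'],cv2.COLOR_RGB2HSV).reshape(-1,3)
m=(h[:,1]>60)&(h[:,0]<25)&(f[:,2]>.072)&(f[:,2]<.078); A=f[m]
print('frontTop n',len(A)); 
if len(A)>50:
    k=np.polyfit(A[:,1],A[:,0],1); print('slope',k[0],'y',np.percentile(A[:,1],[1,99]),'x centre',np.polyval(k,-.137),np.percentile(A[:,0]-np.polyval(k,A[:,1]),[3,97]))
m=(h[:,1]>60)&(h[:,0]<25)&(f[:,2]>.02)&(f[:,2]<.065)&(f[:,0]<.56);F=f[m]
if len(F)>50: k=np.polyfit(F[:,1],F[:,0],1); print('face',len(F),k,np.polyval(k,-.137))
print(manip.observe()['ee_pos'])
E
python3 tip.py
```

```text
tip [ 0.491  -0.1399  0.0488]
tip [ 0.4913 -0.1316  0.0487]
frontTop n 193
slope 0.023327624645746038 y [-0.235669   -0.03908433] x centre 0.5351915144013923 [-0.01053015  0.00291186]
face 9857 [0.02355719 0.5393874 ] 0.5361600651675645
[ 0.50267281 -0.13699595  0.00459865]
```

Emit:
drive_tool:
  deltas:
    - {"jaw": 1,"tx": -8,"ty": 0,"tz": 0,"roll": 0}
    - {"jaw": 1,"tx": -14,"ty": 0,"tz": 0,"roll": 0}
    - {"jaw": 1,"tx": -17,"ty": 0,"tz": 0,"roll": 0}
    - {"jaw": 1,"tx": -18,"ty": 0,"tz": 0,"roll": 0}
    - {"jaw": 1,"tx": -18,"ty": 0,"tz": 0,"roll": 0}

```text
time_s: 7.45
ee_pos: [0.5215, -0.1374, 0.0057]
tool_rot: [0.012, 1.0, -0.0, 0.0]
wrist_force: [0.3, -0.5, 1.4]
width: 0.0002
```

Emit:
drive_tool:
  deltas:
    - {"jaw": 1,"tx": -1,"ty": 0,"tz": 0,"roll": 0}
    - {"jaw": 1,"tx": -2,"ty": 0,"tz": 0,"roll": 0}
    - {"jaw": 1,"tx": -2,"ty": 0,"tz": 0,"roll": 0}

```text
time_s: 7.75
ee_pos: [0.5233, -0.1373, 0.0056]
tool_rot: [0.012, 1.0, 0.0, 0.0]
wrist_force: [0.2, 0.4, 0.0]
width: 0.0001
```

Emit:
drive_tool:
  deltas:
    - {"jaw": 1,"tx": -1,"ty": 0,"tz": 0,"roll": 0}
    - {"jaw": 1,"tx": -2,"ty": 0,"tz": 0,"roll": 0}
    - {"jaw": 1,"tx": -2,"ty": 0,"tz": 0,"roll": 0}

```text
time_s: 8.05
ee_pos: [0.5253, -0.1375, 0.0056]
tool_rot: [0.012, 1.0, 0.0, 0.0]
wrist_force: [0.3, 0.4, -0.3]
width: 0.0001
```

Emit:
drive_tool:
  deltas:
    - {"jaw": 1,"tx": -1,"ty": 0,"tz": 0,"roll": 0}
    - {"jaw": 1,"tx": -2,"ty": 0,"tz": 0,"roll": 0}
    - {"jaw": 1,"tx": -2,"ty": 0,"tz": 0,"roll": 0}

```text
time_s: 8.35
ee_pos: [0.5261, -0.1375, 0.0054]
tool_rot: [0.013, 1.0, 0.0, -0.001]
wrist_force: [-6.2, 1.4, 4.7]
width: 0.0001
```

Emit:
drive_tool:
  deltas:
    - {"jaw": 1,"tx": -1,"ty": 0,"tz": 0,"roll": 0}
    - {"jaw": 1,"tx": -1,"ty": 0,"tz": 0,"roll": 0}

```text
time_s: 8.55
ee_pos: [0.5268, -0.1375, 0.0053]
tool_rot: [0.013, 1.0, 0.0, -0.001]
wrist_force: [-8.3, 0.7, 5.6]
width: 0.0001
```

Emit:
drive_tool:
  deltas:
    - {"jaw": 1,"tx": -1,"ty": 0,"tz": 0,"roll": 0}
    - {"jaw": 1,"tx": -1,"ty": 0,"tz": 0,"roll": 0}

```text
time_s: 8.75
ee_pos: [0.5277, -0.1375, 0.0053]
tool_rot: [0.013, 1.0, 0.0, -0.002]
wrist_force: [-6.8, 1.3, 5.2]
width: 0.0
```

Emit:
drive_tool:
  deltas:
    - {"jaw": 1,"tx": -1,"ty": 0,"tz": 0,"roll": 0}
    - {"jaw": 1,"tx": -1,"ty": 0,"tz": 0,"roll": 0}

```text
time_s: 8.95
ee_pos: [0.5287, -0.1375, 0.0053]
tool_rot: [0.013, 1.0, 0.0, -0.002]
wrist_force: [-7.2, 1.0, 5.1]
width: 0.0003
```

Emit:
drive_tool:
  deltas:
    - {"jaw": 1,"tx": -1,"ty": 0,"tz": 0,"roll": 0}
    - {"jaw": 1,"tx": -1,"ty": 0,"tz": 0,"roll": 0}

```text
time_s: 9.15
ee_pos: [0.5296, -0.1376, 0.0052]
tool_rot: [0.013, 1.0, 0.0, -0.002]
wrist_force: [-8.1, 1.0, 5.9]
width: 0.0001
```

Emit:
drive_tool:
  deltas:
    - {"jaw": 1,"tx": -1,"ty": 0,"tz": 0,"roll": 0}
    - {"jaw": 1,"tx": -1,"ty": 0,"tz": 0,"roll": 0}

```text
time_s: 9.35
ee_pos: [0.5306, -0.1376, 0.0052]
tool_rot: [0.013, 1.0, 0.0, -0.002]
wrist_force: [-8.1, 1.5, 5.3]
width: 0.0
```

Emit:
drive_tool:
  deltas:
    - {"jaw": 1,"tx": -1,"ty": 0,"tz": 0,"roll": 0}
    - {"jaw": 1,"tx": -1,"ty": 0,"tz": 0,"roll": 0}

```text
time_s: 9.55
ee_pos: [0.5316, -0.1376, 0.0052]
tool_rot: [0.013, 1.0, 0.0, -0.002]
wrist_force: [-7.5, 1.5, 5.6]
width: 0.0001
```

Emit:
drive_tool:
  deltas:
    - {"jaw": 1,"tx": -1,"ty": 0,"tz": 0,"roll": 0}
    - {"jaw": 1,"tx": -1,"ty": 0,"tz": 0,"roll": 0}

```text
time_s: 9.75
ee_pos: [0.5326, -0.1377, 0.0052]
tool_rot: [0.013, 1.0, 0.0, -0.002]
wrist_force: [-9.1, 0.2, 6.0]
width: 0.0001
```

Emit:
drive_tool:
  deltas:
    - {"jaw": 1,"tx": -1,"ty": 0,"tz": 0,"roll": 0}
    - {"jaw": 1,"tx": -1,"ty": 0,"tz": 0,"roll": 0}

```text
time_s: 9.95
ee_pos: [0.5335, -0.1377, 0.0052]
tool_rot: [0.013, 1.0, 0.0, -0.002]
wrist_force: [-8.7, 0.3, 4.6]
width: 0.0002
```

Emit:
drive_tool:
  deltas:
    - {"jaw": 1,"tx": -0.5,"ty": 0,"tz": 0,"roll": 0}
    - {"jaw": 1,"tx": -0.5,"ty": 0,"tz": 0,"roll": 0}

```text
time_s: 10.15
ee_pos: [0.534, -0.1377, 0.0052]
tool_rot: [0.013, 1.0, 0.0, -0.002]
wrist_force: [-8.6, 0.6, 6.1]
width: -0.0001
```

Emit:
drive_tool:
  deltas:
    - {"jaw": 1,"tx": -1,"ty": 0,"tz": 0,"roll": 0}
    - {"jaw": 1,"tx": -1,"ty": 0,"tz": 0,"roll": 0}

```text
time_s: 10.35
ee_pos: [0.5351, -0.1378, 0.0052]
tool_rot: [0.013, 1.0, 0.0, -0.002]
wrist_force: [-7.3, 1.0, 4.7]
width: 0.0
```

Emit:
drive_tool:
  deltas:
    - {"jaw": 1,"tx": -0.5,"ty": 0,"tz": 0,"roll": 0}
    - {"jaw": 1,"tx": -0.5,"ty": 0,"tz": 0,"roll": 0}

```text
time_s: 10.55
ee_pos: [0.5354, -0.1377, 0.0052]
tool_rot: [0.013, 1.0, 0.0, -0.002]
wrist_force: [-7.7, 0.9, 5.9]
width: 0.0
```

Emit:
drive_tool:
  deltas:
    - {"jaw": 1,"tx": -0.5,"ty": 0,"tz": 0,"roll": 0}
    - {"jaw": 1,"tx": -0.5,"ty": 0,"tz": 0,"roll": 0}

```text
time_s: 10.75
ee_pos: [0.5359, -0.1377, 0.0052]
tool_rot: [0.013, 1.0, 0.0, -0.002]
wrist_force: [-8.1, 1.4, 6.0]
width: -0.0001
```

Emit:
drive_tool:
  deltas:
    - {"jaw": 1,"tx": -0.5,"ty": 0,"tz": 0,"roll": 0}
    - {"jaw": 1,"tx": -0.5,"ty": 0,"tz": 0,"roll": 0}

```text
time_s: 10.95
ee_pos: [0.5362, -0.1377, 0.0052]
tool_rot: [0.013, 1.0, 0.0, -0.002]
wrist_force: [-9.5, 2.0, 6.6]
width: -0.0001
```

Emit:
drive_tool:
  deltas:
    - {"jaw": 1,"tx": -0.5,"ty": 0,"tz": 0,"roll": 0}
    - {"jaw": 1,"tx": -0.5,"ty": 0,"tz": 0,"roll": 0}

```text
time_s: 11.15
ee_pos: [0.5365, -0.1378, 0.0052]
tool_rot: [0.013, 1.0, 0.001, -0.002]
wrist_force: [-11.3, 0.9, 8.3]
width: -0.0001
```

Emit:
drive_tool:
  deltas:
    - {"jaw": 1,"tx": -0.5,"ty": 0,"tz": 0,"roll": 0}
    - {"jaw": 1,"tx": -0.5,"ty": 0,"tz": 0,"roll": 0}

```text
time_s: 11.35
ee_pos: [0.5366, -0.1377, 0.0051]
tool_rot: [0.013, 1.0, 0.001, -0.003]
wrist_force: [-12.1, 2.1, 9.0]
width: 0.0
```

The buffer is reached: the force has climbed to 12 N along x. I ease back.

Emit:
drive_tool:
  deltas:
    - {"jaw": 1,"tx": 2,"ty": 0,"tz": 0,"roll": 0}
    - {"jaw": 1,"tx": 6,"ty": 0,"tz": 0,"roll": 0}
    - {"jaw": 1,"tx": 14,"ty": 0,"tz": 0,"roll": 0}
    - {"jaw": 1,"tx": 26,"ty": 0,"tz": 0,"roll": 0}
    - {"jaw": 1,"tx": 40,"ty": 0,"tz": 0,"roll": 0}
    - {"jaw": 1,"tx": 55,"ty": 0,"tz": 0,"roll": 0}
    - {"jaw": 1,"tx": 70,"ty": 0,"tz": 0,"roll": 0}
    - {"jaw": 1,"tx": 80,"ty": 0,"tz": 0,"roll": 0}
    - {"jaw": 1,"tx": 80,"ty": 0,"tz": 0,"roll": 0}

```text
time_s: 12.25
ee_pos: [0.4585, -0.1357, 0.0057]
tool_rot: [0.013, 1.0, 0.0, 0.0]
wrist_force: [-0.1, 0.9, 0.1]
width: 0.0
```

```bash
python3 tip.py; python3 go.py
```

```text
tip [ 0.4478 -0.1391  0.0499]
tip [ 0.4473 -0.1308  0.0512]
frontTop n 1586
slope 0.024309246753462195 y [-0.23408139 -0.0381676 ] x centre 0.4888668275420892 [-0.00207793  0.00487182]
face 12980 [0.02367939 0.49069417] 0.48745009205463197
[ 0.45951533 -0.13567981  0.00585139]
t 12.3 pos [ 0.4595 -0.1357  0.0059] head 88.57 tz [ 0.001  0.    -1.   ] F [ 0.7 -0.4 -0.5] w 0.0001 j [-0.33  0.24  0.58  2.06 -0.17  0.88  1.89]
```

The drawer sprang ajar: the face is at 0.4875, about 48 mm open. Next I hook the fingers behind the front.

Emit:
drive_tool:
  deltas:
    - {"jaw": 1,"tx": 0,"ty": 0,"tz": -25,"roll": 0}
    - {"jaw": 1,"tx": 0,"ty": 0,"tz": -55,"roll": 0}
    - {"jaw": 1,"tx": -20,"ty": 0,"tz": -60,"roll": 0}
    - {"jaw": 1,"tx": -45,"ty": 0,"tz": -60,"roll": 0}
    - {"jaw": 1,"tx": -65,"ty": 0,"tz": -60,"roll": 0}
    - {"jaw": 1,"tx": -71,"ty": 0,"tz": -60,"roll": 0}
    - {"jaw": 1,"tx": -71,"ty": 0,"tz": -60,"roll": 0}

```text
time_s: 13.0
ee_pos: [0.5308, -0.1377, 0.0653]
tool_rot: [0.012, 1.0, -0.0, -0.0]
wrist_force: [-0.1, -0.5, -0.8]
width: -0.0
```

```bash
python3 tip.py
```

```text
tip [ 0.5193 -0.1409  0.1112]
tip [ 0.5201 -0.1326  0.11  ]
frontTop n 13460
slope 0.023353617225374698 y [-0.23207378 -0.04024538] x centre 0.49375082185454006 [-0.00615055  0.00664168]
face 27143 [0.00376489 0.52575329] 0.5252374975811558
[ 0.52992033 -0.13781096  0.06523998]
```

Emit:
drive_tool:
  deltas:
    - {"jaw": 1,"tx": 0,"ty": 0,"tz": 20,"roll": 0}
    - {"jaw": 1,"tx": 0,"ty": 0,"tz": 40,"roll": 0}
    - {"jaw": 1,"tx": 0,"ty": 0,"tz": 52,"roll": 0}
    - {"jaw": 1,"tx": 5,"ty": 0,"tz": 52,"roll": 0}
    - {"jaw": 1,"tx": 12,"ty": 0,"tz": 52,"roll": 0}
    - {"jaw": 1,"tx": 19,"ty": 0,"tz": 52,"roll": 0}
    - {"jaw": 1,"tx": 26,"ty": 0,"tz": 52,"roll": 0}

```text
time_s: 13.75
ee_pos: [0.5044, -0.1372, 0.0145]
tool_rot: [0.013, 1.0, 0.0, 0.001]
wrist_force: [1.4, -1.1, 1.3]
width: 0.0001
```

Emit:
drive_tool:
  deltas:
    - {"jaw": 1,"tx": 8,"ty": 0,"tz": 0,"roll": 0}
    - {"jaw": 1,"tx": 16,"ty": 0,"tz": 0,"roll": 0}
    - {"jaw": 1,"tx": 24,"ty": 0,"tz": 0,"roll": 0}
    - {"jaw": 1,"tx": 32,"ty": 0,"tz": 0,"roll": 0}
    - {"jaw": 1,"tx": 40,"ty": 0,"tz": 0,"roll": 0}
    - {"jaw": 1,"tx": 46,"ty": 0,"tz": 0,"roll": 0}
    - {"jaw": 1,"tx": 51,"ty": 0,"tz": 0,"roll": 0}
    - {"jaw": 1,"tx": 55,"ty": 0,"tz": 0,"roll": 0}
    - {"jaw": 1,"tx": 57,"ty": 0,"tz": 0,"roll": 0}
    - {"jaw": 1,"tx": 57,"ty": 0,"tz": 0,"roll": 0}

```text
time_s: 14.75
ee_pos: [0.4468, -0.1354, 0.0134]
tool_rot: [0.012, 1.0, 0.0, -0.0]
wrist_force: [0.4, -0.3, 0.4]
width: 0.0004
```

Emit:
drive_tool:
  deltas:
    - {"jaw": 1,"tx": -8,"ty": 0,"tz": 0,"roll": 0}
    - {"jaw": 1,"tx": -10,"ty": 0,"tz": -30,"roll": 0}
    - {"jaw": 0.5,"tx": -10,"ty": 0,"tz": -70,"roll": 0}
    - {"jaw": 0,"tx": -10,"ty": 0,"tz": -110,"roll": 0}
    - {"jaw": 0,"tx": -10,"ty": 40,"tz": -120,"roll": 0}
    - {"jaw": 0,"tx": -10,"ty": 85,"tz": -120,"roll": 0}
    - {"jaw": 0,"tx": -10,"ty": 130,"tz": -120,"roll": 0}
    - {"jaw": 0,"tx": -10,"ty": 150,"tz": -120,"roll": 0}
    - {"jaw": 0,"tx": -10,"ty": 150,"tz": -120,"roll": 0}

```text
time_s: 15.65
ee_pos: [0.4614, 0.0178, 0.1336]
tool_rot: [0.01, 1.0, 0.0, -0.0]
wrist_force: [0.1, -0.6, 0.6]
width: 0.0854
```

```bash
python3 - <<'E'
from h import *
t=cam('top');w=cam('wrist');a=cam('scene')
A=t['pixels'][200:320,240:500,::-1];A=cv2.resize(A,(780,360))
B=cv2.resize(a['pixels'][180:420,170:520,::-1],(350,240)); W=cv2.resize(w['pixels'][:,:,::-1],(320,240))
o=np.zeros((600,780,3),np.uint8); o[:360]=A; o[360:,:350]=B; o[360:,380:700]=W
cv2.imwrite('pics/g.png',o)
E
python3 go.py
```

```text
t 15.8 pos [0.4612 0.0134 0.1335] head 88.53 tz [-0. -0. -1.] F [-0.3  0.1 -0.5] w 0.0855 j [-0.58 -0.    0.45  1.98  0.    1.17  1.42]
```

View pics/g.png

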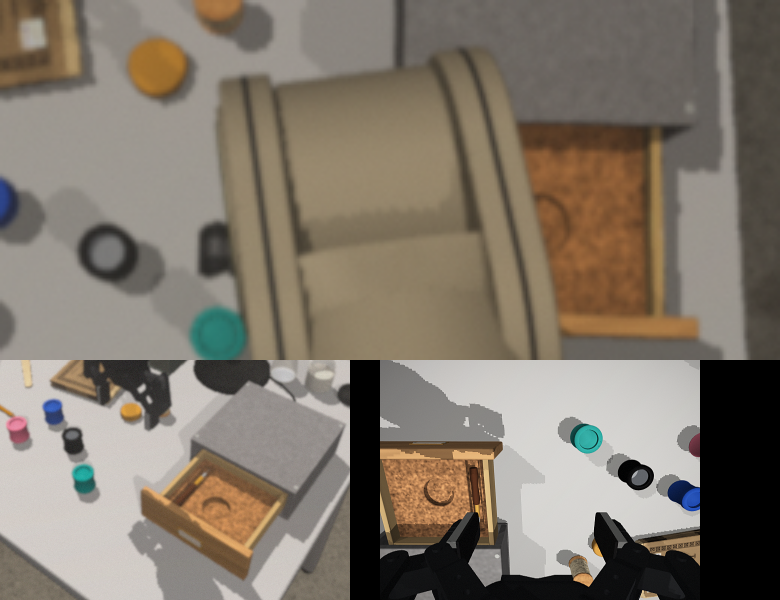

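The drawer is well open, with the pocket ring visible in the wrist view and the black loupe in the clear at wrist (510,230). I measure both from the wrist and the other cameras.

```bash
cat > m.py <<'E'
from h import *
def loupe(c,guess,zmin=.030,zmax=.045,rad=.03):
    P=cloud(c); m=(np.hypot(P[...,0]-guess[0],P[...,1]-guess[1])<rad)&(P[...,2]>zmin)&(P[...,2]<zmax)
    k,l,st,_=cv2.connectedComponentsWithStats(m.astype(np.uint8)); i=1+st[1:,4].argmax()
    (x,y),r=cv2.minEnclosingCircle((P[l==i][:,:2]).astype(np.float32)); Q=P[l==i]
    print('loupe',np.round([x,y,r],4),'ztop',np.round(np.percentile(Q[:,2],[50,95]),4),'extent',np.round((np.percentile(Q,[1,99],axis=0)).mean(0),4),st[i,4])
def drawer(c):
    P=cloud(c); h=cv2.cvtColor(c['pixels'],cv2.COLOR_RGB2HSV); f=P.reshape(-1,3); s=(h[...,1]>60)&(h[...,0]<25); s=s.ravel()
    y=f[:,1]; m=s&(f[:,2]>.071)&(f[:,2]<.079)&(y<-.03)&(y>-.245)&(f[:,0]<.56); T=f[m]
    if len(T)>30: k=np.polyfit(T[:,1],T[:,0],1); print('top',len(T),k[0],'xc',np.polyval(k,-.137),np.percentile(T[:,0]-np.polyval(k,T[:,1]),[3,97]),np.percentile(T[:,1],[1,99]))
    m=s&(f[:,2]>.02)&(f[:,2]<.065)&(y<-.03)&(y>-.245)
    F=f[m]; q=F[:,0]-.0237*(F[:,1]+.137); hst,e=np.histogram(q,bins=np.arange(.38,.56,.002)); i=hst.argmax() 
    m2=s&(f[:,2]>.010)&(f[:,2]<.0255)&(f[:,0]>.44)&(f[:,0]<.6)&(y<-.09)&(y>-.19); K=f[m2]
    if len(K)>20: (x,yy),r=cv2.minEnclosingCircle(K[:,:2].astype(np.float32)); print('pocket floor',len(K),np.round([x,yy,r],4),np.median(K[:,2]),'extent mid',np.round(np.percentile(K,[2,98],axis=0).mean(0),4),np.round(np.ptp(np.percentile(K,[2,98],axis=0),axis=0),4))
if __name__=='__main__':
    for n in ('wrist','top','scene'):
        c=cam(n); print(n); loupe(c,(.4775,.166)); drawer(c)
E
python3 m.py
```

```text
wrist
loupe [0.4779 0.1673 0.0203] ztop [0.0364 0.0385] extent [0.477  0.1671 0.0356] 2272
top 5342 0.02130901057613216 xc 0.4277107928716885 [-0.0064228   0.00693125] [-0.17598731 -0.03653464]
pocket floor 2496 [ 0.5002 -0.1158  0.0442] 0.019822090763184835 extent mid [ 0.5013 -0.1244  0.0216] [0.0438 0.0683 0.0064]
top
loupe [0.478  0.1668 0.0196] ztop [0.0334 0.037 ] extent [0.478  0.1669 0.0341] 245
top 196 0.03227730266785505 xc 0.42853664298416133 [-0.00601645  0.00609809] [-0.23320945 -0.15140335]
pocket floor 129 [ 0.5046 -0.1749  0.0639] 0.0238701907352995 extent mid [ 0.5052 -0.1694  0.0198] [0.1203 0.0398 0.0112]
scene
loupe [0.4783 0.1682 0.0213] ztop [0.0363 0.0396] extent [0.4763 0.167  0.0355] 280
top 1105 0.0240317234254129 xc 0.426532483759888 [-0.00623894  0.00734558] [-0.23206272 -0.03917293]
pocket floor 447 [ 0.5006 -0.1344  0.0228] 0.020236788570895947 extent mid [ 0.5015 -0.1338  0.0212] [0.0364 0.0404 0.0068]
```

```bash
python3 go.py .478 .167 -.032 88.53
```

```text
t 15.95 pos [0.4611 0.0131 0.1336] head 88.47 tz [-0. -0. -1.] F [-0.2 -0.7  0.2] w 0.0854 j [-0.57 -0.    0.45  1.98  0.    1.17  1.42]
d mm [-12.8 154.3 165.6] roll -0.0010965172474902603
```

Move over the loupe at a safe height first, then lower part way and check.

Emit:
drive_tool:
  deltas:
    - {"jaw": 0,"tx": -3,"ty": 35,"tz": 0,"roll": 0}
    - {"jaw": 0,"tx": -6,"ty": 75,"tz": 10,"roll": 0}
    - {"jaw": 0,"tx": -9,"ty": 115,"tz": 25,"roll": 0}
    - {"jaw": 0,"tx": -12,"ty": 145,"tz": 50,"roll": 0}
    - {"jaw": 0,"tx": -13,"ty": 154,"tz": 80,"roll": 0}
    - {"jaw": 0,"tx": -13,"ty": 154,"tz": 100,"roll": 0}
    - {"jaw": 0,"tx": -13,"ty": 154,"tz": 110,"roll": 0}
    - {"jaw": 0,"tx": -13,"ty": 154,"tz": 110,"roll": 0}

```text
time_s: 16.75
ee_pos: [0.4773, 0.1667, 0.0227]
tool_rot: [0.013, 1.0, -0.001, -0.001]
wrist_force: [0.0, -1.2, -0.2]
width: 0.0855
```

```bash
python3 - <<'E'
from m import *
c=cam('wrist'); save(c,'pics/i.png'); loupe(c,(.478,.167))
P=cloud(c); px=c['pixels']; f=P[(P[...,2]>.05)&(abs(P[...,0]-.478)<.03)&(abs(P[...,1]-.167)<.075)&(P[...,2]<.2)]
for sgn in (1,-1):
    g=f[sgn*(f[:,1]-.167)>0]; print(sgn,len(g),np.round(np.percentile(g,[0.5,3],axis=0),4),np.round(g[g[:,2]<np.percentile(g[:,2],3)].mean(0),4))
E
python3 go.py .478 .167 -.032 88.53
```

```text
loupe [0.4778 0.1677 0.02  ] ztop [0.0365 0.0385] extent [0.477  0.1679 0.0356] 5405
1 28567 [[0.4592 0.1676 0.0766]
 [0.4607 0.1708 0.0848]] [0.475  0.2116 0.08  ]
-1 27454 [[0.4583 0.0954 0.0766]
 [0.4592 0.0995 0.0845]] [0.4728 0.1229 0.0799]
t 16.8 pos [0.478  0.167  0.0238] head 88.5 tz [-0. -0. -1.] F [0.3 0.7 0.8] w 0.0854 j [-0.71  0.25  0.32  1.97 -0.09  0.93  1.2 ]
d mm [ 0.  -0.  55.8] roll -0.0004618728926845474
```

View pics/i.png

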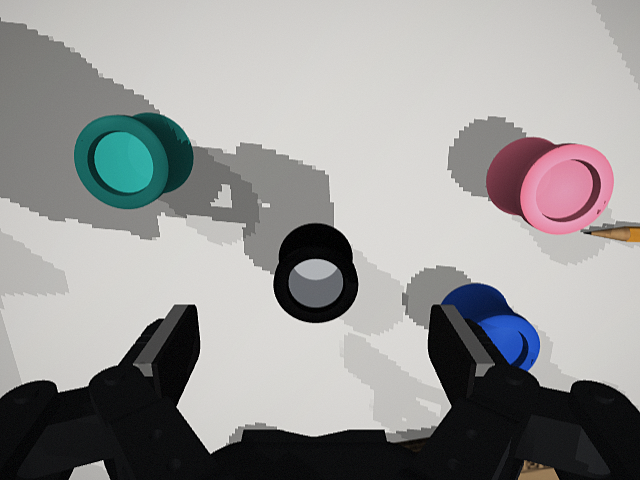

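The loupe is centred between the jaws, wrist (316,275), with neighbours clear of the fingers. I descend and grip.

Emit:
drive_tool:
  deltas:
    - {"jaw": 0,"tx": 0,"ty": 0.5,"tz": 20,"roll": 0}
    - {"jaw": 0,"tx": 0,"ty": 0.5,"tz": 38,"roll": 0}
    - {"jaw": 0,"tx": 0,"ty": 0.5,"tz": 50,"roll": 0}
    - {"jaw": 0,"tx": 0,"ty": 0.5,"tz": 56,"roll": 0}
    - {"jaw": 0,"tx": 0,"ty": 0.5,"tz": 56,"roll": 0}
    - {"jaw": 0.4,"tx": 0,"ty": 0.5,"tz": 56,"roll": 0}
    - {"jaw": 0.7,"tx": 0,"ty": 0.5,"tz": 56,"roll": 0}
    - {"jaw": 0.7,"tx": 0,"ty": 0.5,"tz": 56,"roll": 0}
    - {"jaw": 0.7,"tx": 0,"ty": 0.5,"tz": 56,"roll": 0}
    - {"jaw": 0.7,"tx": 0,"ty": 0.5,"tz": 56,"roll": 0}
  force: 25

```text
time_s: 17.8
ee_pos: [0.4782, 0.1685, -0.0318]
tool_rot: [0.012, 1.0, 0.0, 0.0]
wrist_force: [-2.5, -0.7, 6.8]
width: 0.0382
```

Emit:
drive_tool:
  deltas:
    - {"jaw": 0.7,"tx": 0,"ty": 0,"tz": -10,"roll": 0}
    - {"jaw": 0.7,"tx": 0,"ty": 0,"tz": -30,"roll": 0}
    - {"jaw": 0.7,"tx": 0,"ty": 0,"tz": -60,"roll": 0}
    - {"jaw": 0.7,"tx": -2,"ty": -20,"tz": -85,"roll": 0}
    - {"jaw": 0.7,"tx": -5,"ty": -55,"tz": -95,"roll": 0}
    - {"jaw": 0.7,"tx": -9,"ty": -95,"tz": -95,"roll": 0}
    - {"jaw": 0.7,"tx": -13,"ty": -135,"tz": -95,"roll": 0}
    - {"jaw": 0.7,"tx": -17,"ty": -175,"tz": -95,"roll": 0}
    - {"jaw": 0.7,"tx": -21,"ty": -215,"tz": -95,"roll": 0}
    - {"jaw": 0.7,"tx": -25,"ty": -250,"tz": -95,"roll": 0}
    - {"jaw": 0.7,"tx": -29,"ty": -280,"tz": -95,"roll": 0}
    - {"jaw": 0.7,"tx": -29,"ty": -294,"tz": -95,"roll": 0}

```text
time_s: 19.0
ee_pos: [0.4994, -0.1296, 0.0633]
tool_rot: [0.014, 1.0, -0.0, 0.0]
wrist_force: [-0.6, 0.0, -0.2]
width: 0.0384
```

Emit:
drive_tool:
  deltas:
    - {"jaw": 0.7,"tx": 0,"ty": -10,"tz": 0,"roll": 0}
    - {"jaw": 0.7,"tx": 0,"ty": -10,"tz": 0,"roll": 0}
    - {"jaw": 0.7,"tx": 0,"ty": -10,"tz": 0,"roll": 0}

```text
time_s: 19.3
ee_pos: [0.4993, -0.1354, 0.0627]
tool_rot: [0.012, 1.0, 0.0, -0.0]
wrist_force: [0.3, -0.3, -1.2]
width: 0.0383
```

```bash
python3 - <<'E'
from m import *
for n in ('wrist','scene'):
    c=cam(n); print(n); drawer(c)
    if n=='wrist': save(c,'pics/j.png')
    P=cloud(c); g=c['pixels'].astype(int); d=(g.max(-1)<60)&(abs(P[...,0]-.498)<.03)&(abs(P[...,1]+.137)<.03)&(P[...,2]>.05)&(P[...,2]<.12)
    K=P[d]; print('held',len(K),np.round(np.percentile(K,[1,99],axis=0),4))
c=cam('scene'); save(c,'pics/k.png',(330,170,530,340),4)
E
python3 go.py .5 -.1365 .02 88.6
```

```text
wrist
top 16329 0.023880673938793787 xc 0.42805860333293266 [-0.0063862   0.00633933] [-0.23066207 -0.03866534]
pocket floor 3724 [ 0.4977 -0.1363  0.0231] 0.01978731124952912 extent mid [ 0.495  -0.1363  0.0203] [0.0326 0.0426 0.0037]
held 3545 [[ 0.4798 -0.166   0.0975]
 [ 0.4984 -0.1143  0.1197]]
scene
top 1120 0.0256391365338097 xc 0.426540110727762 [-0.00625725  0.00725254] [-0.23218429 -0.03906568]
pocket floor 449 [ 0.5013 -0.1341  0.0228] 0.020178151988174187 extent mid [ 0.5013 -0.1338  0.0209] [0.0371 0.0396 0.0065]
held 226 [[ 0.4794 -0.1665  0.0985]
 [ 0.4974 -0.1148  0.1195]]
t 19.45 pos [ 0.4994 -0.1351  0.0626] head 88.67 tz [-0.     0.001 -1.   ] F [-0.1 -0.1 -1.2] w 0.0381 j [-0.31  0.23  0.54  1.92 -0.14  1.02  1.85]
d mm [-0.6 -1.4 42.6] roll 0.0012674150474743591
```

View pics/j.png

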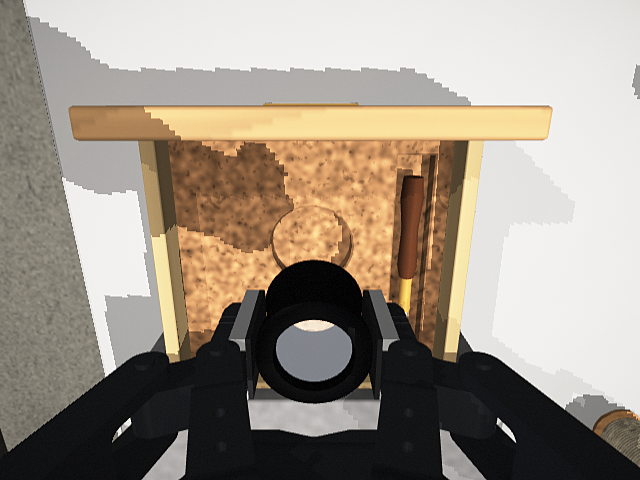

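The wrist view shows the loupe held upright at (314,330), with the pocket beyond it at (313,245). I measure the held loupe's top rim.

```bash
python3 - <<'E'
from m import *
for n in ('wrist','top'):
    c=cam(n);P=cloud(c)
    m=(np.hypot(P[...,0]-.499,P[...,1]+.136)<.0245)&(P[...,2]>.125)&(P[...,2]<.137)
    g=c['pixels']; K=P[m]
    if len(K)<10: print(n,len(K)); continue
    print(n,len(K),np.percentile(K,[1,50,99],axis=0).round(4),np.round(cv2.minEnclosingCircle(K[:,:2].astype(np.float32))[0],4))
    if n=='wrist':
        # rim plane tilt and pocket circle (edge of floor/wall boundary by least squares)
        A=np.c_[K[:,:2]-K[:,:2].mean(0),np.ones(len(K))]; print('tilt',np.linalg.lstsq(A,K[:,2],rcond=None)[0].round(3))
        f=(P[...,2]>.016)&(P[...,2]<.0235)&(np.hypot(P[...,0]-.498,P[...,1]+.136)<.03)
        l=f.astype(np.uint8); cs,_=cv2.findContours(l,cv2.RETR_EXTERNAL,cv2.CHAIN_APPROX_NONE); q=max(cs,key=cv2.contourArea)[:,0]
        B=P[q[:,1],q[:,0]]; B=B[B[:,0]<.495]
        s=np.linalg.lstsq(np.c_[2*B[:,:2],np.ones(len(B))],(B[:,:2]**2).sum(1),rcond=None)[0]; print('pocket fit',len(B),s[:2].round(4),np.sqrt(s[2]+s[0]**2+s[1]**2))
E
python3 go.py
```

```text
wrist 11118 [[ 0.4799 -0.156   0.1262]
 [ 0.4972 -0.1349  0.1309]
 [ 0.5165 -0.1153  0.1359]] [ 0.4979 -0.136 ]
tilt [-0.    -0.003  0.131]
pocket fit 96 [ 0.5005 -0.1364] 0.023547006140037224
top 7
t 19.55 pos [ 0.4994 -0.1355  0.0626] head 88.66 tz [ 0.  0. -1.] F [0.2 0.6 0.2] w 0.0385 j [-0.31  0.23  0.55  1.92 -0.14  1.02  1.85]
```

Emit:
drive_tool:
  deltas:
    - {"jaw": 0.7,"tx": -0.8,"ty": 0,"tz": 15,"roll": 0}
    - {"jaw": 0.7,"tx": -0.8,"ty": 0,"tz": 35,"roll": 0}
    - {"jaw": 0.7,"tx": -0.8,"ty": 0,"tz": 52,"roll": 0}
    - {"jaw": 0.7,"tx": -0.8,"ty": 0,"tz": 59,"roll": 0}
    - {"jaw": 0.7,"tx": -0.8,"ty": 0,"tz": 59,"roll": 0}

```text
time_s: 20.05
ee_pos: [0.4994, -0.1361, 0.0029]
tool_rot: [0.012, 1.0, 0.0, -0.001]
wrist_force: [0.1, 0.4, -0.2]
width: 0.0385
```

Emit:
drive_tool:
  deltas:
    - {"jaw": 0.7,"tx": 0,"ty": 0,"tz": 3,"roll": 0}
    - {"jaw": 0.7,"tx": 0,"ty": 0,"tz": 6,"roll": 0}
    - {"jaw": 0.7,"tx": 0,"ty": 0,"tz": 8,"roll": 0}
    - {"jaw": 0.7,"tx": 0,"ty": 0,"tz": 8,"roll": 0}

```text
time_s: 20.45
ee_pos: [0.5001, -0.1363, -0.0044]
tool_rot: [0.012, 1.0, 0.0, 0.0]
wrist_force: [-0.6, -0.8, 0.4]
width: 0.038
```

Emit:
drive_tool:
  deltas:
    - {"jaw": 0.7,"tx": 0,"ty": 0,"tz": 2,"roll": 0}
    - {"jaw": 0.7,"tx": 0,"ty": 0,"tz": 4,"roll": 0}
    - {"jaw": 0.7,"tx": 0,"ty": 0,"tz": 6,"roll": 0}
    - {"jaw": 0.7,"tx": 0,"ty": 0,"tz": 6,"roll": 0}

```text
time_s: 20.85
ee_pos: [0.5034, -0.1364, -0.0081]
tool_rot: [0.012, 1.0, 0.0, 0.003]
wrist_force: [1.2, 0.8, 18.3]
width: 0.0384
```

Emit:
drive_tool:
  deltas:
    - {"jaw": 0.7,"tx": 0,"ty": 0,"tz": 1,"roll": 0}
    - {"jaw": 0.7,"tx": 0,"ty": 0,"tz": 2,"roll": 0}
    - {"jaw": 0.7,"tx": 0,"ty": 0,"tz": 2,"roll": 0}

```text
time_s: 21.15
ee_pos: [0.5057, -0.1365, -0.0082]
tool_rot: [0.012, 1.0, 0.0, 0.005]
wrist_force: [0.4, 3.4, 33.4]
width: 0.0381
```

Contact came about 4 mm earlier than expected, so I relieve it and look.

Emit:
drive_tool:
  deltas:
    - {"jaw": 0.7,"tx": 0,"ty": 0,"tz": -2,"roll": 0}
    - {"jaw": 0.7,"tx": 0,"ty": 0,"tz": -3.5,"roll": 0}
    - {"jaw": 0.7,"tx": 0,"ty": 0,"tz": -3.5,"roll": 0}

```text
time_s: 21.45
ee_pos: [0.5012, -0.1364, -0.008]
tool_rot: [0.012, 1.0, 0.0, 0.001]
wrist_force: [-1.5, 1.8, 10.8]
width: 0.0385
```

```bash
python3 - <<'E'
from m import *
c=cam('wrist');P=cloud(c); drawer(c)
m=(np.hypot(P[...,0]-.502,P[...,1]+.136)<.025)&(P[...,2]>.052)&(P[...,2]<.07); K=P[m]
print(len(K),np.percentile(K,[1,50,99],axis=0).round(4)); A=np.c_[K[:,:2]-K[:,:2].mean(0),np.ones(len(K))]; print('tilt',np.linalg.lstsq(A,K[:,2],rcond=None)[0].round(3))
s=cam('scene')
o=np.zeros((600,800,3),np.uint8); o[:,:500]=cv2.resize(c['pixels'][130:430,190:440,::-1],(500,600)); o[:300,500:]=cv2.resize(s['pixels'][230:330,340:440,::-1],(300,300),interpolation=cv2.INTER_CUBIC); cv2.imwrite('pics/l.png',o)
E
python3 go.py
```

```text
top 37467 0.022608574629289356 xc 0.4298466040235244 [-0.00658974  0.006348  ] [-0.20774705 -0.05799664]
pocket floor 1221 [ 0.4992 -0.1364  0.023 ] 0.01978796147711287 extent mid [ 0.4888 -0.1363  0.0198] [0.0175 0.0431 0.0024]
12302 [[ 0.4816 -0.157   0.0549]
 [ 0.4987 -0.1359  0.0607]
 [ 0.5179 -0.1145  0.0691]]
tilt [ 0.005 -0.002  0.061]
t 21.55 pos [ 0.5012 -0.1364 -0.008 ] head 88.58 tz [ 0.002  0.    -1.   ] F [-0.9  1.9 11.8] w 0.0383 j [-0.27  0.35  0.52  1.97 -0.22  0.88  1.91]
```

View pics/l.png

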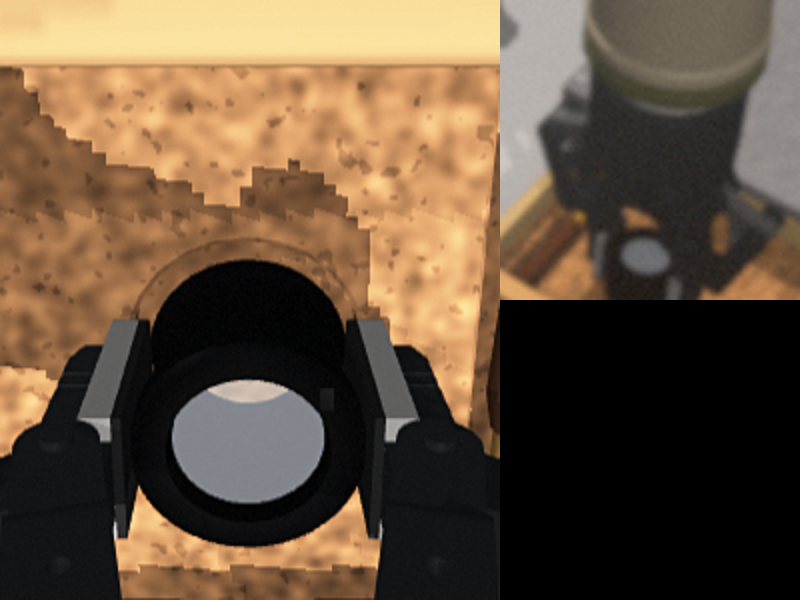

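```bash
python3 - <<'E'
from h import *
c=cam('wrist');P=cloud(c);g=c['pixels'].astype(int); grey=(g.max(-1)-g.min(-1)<14)&(g.max(-1)<210)
for a,b in ((.019,.035),(-.035,-.0195)):
    m=grey&(P[...,1]+.1364>a)&(P[...,1]+.1364<b)&(abs(P[...,0]-.5)<.03)&(P[...,2]>.024)&(P[...,2]<.075)
    K=P[m]; print(len(K),np.percentile(K,[0,2,10,50],axis=0).round(4)); J=K[K[:,2]<np.percentile(K[:,2],5)]; print(np.percentile(J,[0,50,100],axis=0).round(4))
E
```

```text
2909 [[ 0.4878 -0.1174  0.0264]
 [ 0.4891 -0.1171  0.0335]
 [ 0.4901 -0.1168  0.041 ]
 [ 0.4937 -0.1143  0.0602]]
[[ 0.4901 -0.1174  0.0264]
 [ 0.4953 -0.1166  0.0348]
 [ 0.5043 -0.1101  0.0377]]
2017 [[ 0.4864 -0.1714  0.0346]
 [ 0.4873 -0.1682  0.0376]
 [ 0.4888 -0.1668  0.0424]
 [ 0.49   -0.1595  0.06  ]]
[[ 0.489  -0.1669  0.0346]
 [ 0.4896 -0.1595  0.038 ]
 [ 0.4938 -0.1559  0.0399]]
```

The loupe's bottom is about 6 mm down inside the pocket, centred within 1 mm, and the finger tips are about on the cork. I lift slightly and open, so the loupe settles the last few millimetres.

Emit:
drive_tool:
  deltas:
    - {"jaw": 0.7,"tx": 0,"ty": 0,"tz": -1.5,"roll": 0}
    - {"jaw": 0.7,"tx": 0,"ty": 0,"tz": -1.5,"roll": 0}
    - {"jaw": 0.5,"tx": 0,"ty": 0,"tz": -1.5,"roll": 0}
    - {"jaw": 0.3,"tx": 0,"ty": 0,"tz": -1.5,"roll": 0}
    - {"jaw": 0.2,"tx": 0,"ty": 0,"tz": -1.5,"roll": 0}
    - {"jaw": 0.2,"tx": 0,"ty": 0,"tz": -1.5,"roll": 0}
    - {"jaw": 0.2,"tx": 0,"ty": 0,"tz": -1.5,"roll": 0}

```text
time_s: 22.3
ee_pos: [0.5, -0.1363, -0.0075]
tool_rot: [0.012, 1.0, 0.0, -0.0]
wrist_force: [-0.7, 0.8, -0.2]
width: 0.068
```

```bash
cat > lp.py <<'E'
from m import *
for n in ('wrist','scene'):
    c=cam(n);P=cloud(c); print(n); drawer(c)
    m=(np.hypot(P[...,0]-.50,P[...,1]+.136)<.026)&(P[...,2]>.049)&(P[...,2]<.066); K=P[m]
    if len(K)>20:
        print(len(K),np.percentile(K,[1,50,99],axis=0).round(4)); A=np.c_[K[:,:2]-K[:,:2].mean(0),np.ones(len(K))]; print('tilt',np.linalg.lstsq(A,K[:,2],rcond=None)[0].round(3))
E
python3 lp.py; python3 go.py
```

```text
wrist
top 37456 0.02322476140549994 xc 0.42958893876222476 [-0.00647496  0.00659062] [-0.20830233 -0.05721593]
pocket floor 923 [ 0.5039 -0.1386  0.0265] 0.020108961490413912 extent mid [ 0.4926 -0.1363  0.0218] [0.0263 0.0455 0.0062]
9585 [[ 0.4798 -0.1538  0.0513]
 [ 0.4979 -0.1357  0.0555]
 [ 0.5165 -0.1175  0.0578]]
tilt [-0.001  0.001  0.055]
scene
top 1111 0.024478060272766018 xc 0.4283127921151167 [-0.00648028  0.00694665] [-0.2322664  -0.03933855]
pocket floor 69 [ 0.5017 -0.1349  0.0226] 0.022936550948885026 extent mid [ 0.4992 -0.1341  0.022 ] [0.0382 0.0425 0.0067]
410 [[ 0.4794 -0.1544  0.0501]
 [ 0.4977 -0.1363  0.0552]
 [ 0.5161 -0.1175  0.059 ]]
tilt [0.01  0.    0.055]
t 22.4 pos [ 0.5    -0.1363 -0.0074] head 88.58 tz [-0.  0. -1.] F [ 0.2  0.  -0.6] w 0.0684 j [-0.27  0.34  0.52  1.97 -0.22  0.88  1.91]
```

The loupe is seated and upright: top at 0.0555, tilt about 0, centred. I retreat, close the fingers and go in front of the drawer.

Emit:
drive_tool:
  deltas:
    - {"jaw": 0.2,"tx": 0,"ty": 0,"tz": -15,"roll": 0}
    - {"jaw": 0.2,"tx": 0,"ty": 0,"tz": -45,"roll": 0}
    - {"jaw": 0.2,"tx": 0,"ty": 0,"tz": -80,"roll": 0}
    - {"jaw": 0.2,"tx": 10,"ty": 0,"tz": -110,"roll": 0}
    - {"jaw": 1,"tx": 35,"ty": 0,"tz": -110,"roll": 0}
    - {"jaw": 1,"tx": 70,"ty": 0,"tz": -110,"roll": 0}
    - {"jaw": 1,"tx": 100,"ty": 0,"tz": -110,"roll": 0}
    - {"jaw": 1,"tx": 113,"ty": 0,"tz": -110,"roll": 0}
    - {"jaw": 1,"tx": 113,"ty": 0,"tz": -80,"roll": 0}
    - {"jaw": 1,"tx": 113,"ty": 0,"tz": -40,"roll": 0}
    - {"jaw": 1,"tx": 113,"ty": 0,"tz": -13,"roll": 0}
    - {"jaw": 1,"tx": 113,"ty": 0,"tz": -13,"roll": 0}

```text
time_s: 23.6
ee_pos: [0.3844, -0.1333, 0.0031]
tool_rot: [0.013, 1.0, -0.0, -0.003]
wrist_force: [0.2, -0.6, -0.6]
width: -0.0
```

```bash
python3 go.py .405 -.135 .005 88.6; python3 tip.py
```

```text
t 23.6 pos [ 0.3844 -0.1333  0.0031] head 88.57 tz [-0.006 -0.    -1.   ] F [ 0.2 -0.6 -0.6] w -0.0 j [-0.34  0.07  0.59  2.23 -0.05  0.85  1.82]
d mm [-20.6  -1.2  -2. ] roll -0.0005906649575489943
tip [ 0.3727 -0.1365  0.0499]
tip [ 0.3738 -0.1283  0.0481]
frontTop n 5
face 7639 [0.02356093 0.42579603] 0.4225681799177383
[ 0.3858155  -0.13365801  0.00495799]
```

Emit:
drive_tool:
  deltas:
    - {"jaw": 1,"tx": -10,"ty": 0,"tz": 0,"roll": 0}
    - {"jaw": 1,"tx": -20,"ty": 0,"tz": 0,"roll": 0}
    - {"jaw": 1,"tx": -25,"ty": 0,"tz": 0,"roll": 0}
    - {"jaw": 1,"tx": -28,"ty": 0,"tz": 0,"roll": 0}
    - {"jaw": 1,"tx": -31,"ty": 0,"tz": 0,"roll": 0}
    - {"jaw": 1,"tx": -36,"ty": 0,"tz": 0,"roll": 0}
    - {"jaw": 1,"tx": -42,"ty": 0,"tz": 0,"roll": 0}
    - {"jaw": 1,"tx": -48,"ty": 0,"tz": 0,"roll": 0}
    - {"jaw": 1,"tx": -55,"ty": 0,"tz": 0,"roll": 0}
    - {"jaw": 1,"tx": -62,"ty": 0,"tz": 0,"roll": 0}
    - {"jaw": 1,"tx": -69,"ty": 0,"tz": 0,"roll": 0}
    - {"jaw": 1,"tx": -75,"ty": 0,"tz": 0,"roll": 0}

```text
time_s: 24.85
ee_pos: [0.4627, -0.1354, 0.0055]
tool_rot: [0.012, 1.0, -0.0, -0.0]
wrist_force: [-1.9, 0.4, 1.4]
width: -0.0003
```

Emit:
drive_tool:
  deltas:
    - {"jaw": 1,"tx": -5,"ty": 0,"tz": 0,"roll": 0}
    - {"jaw": 1,"tx": -10,"ty": 0,"tz": 0,"roll": 0}
    - {"jaw": 1,"tx": -14,"ty": 0,"tz": 0,"roll": 0}
    - {"jaw": 1,"tx": -18,"ty": 0,"tz": 0,"roll": 0}
    - {"jaw": 1,"tx": -22,"ty": 0,"tz": 0,"roll": 0}
    - {"jaw": 1,"tx": -26,"ty": 0,"tz": 0,"roll": 0}
    - {"jaw": 1,"tx": -30,"ty": 0,"tz": 0,"roll": 0}
    - {"jaw": 1,"tx": -30,"ty": 0,"tz": 0,"roll": 0}

```text
time_s: 25.65
ee_pos: [0.4921, -0.1361, 0.0054]
tool_rot: [0.012, 1.0, 0.0, -0.0]
wrist_force: [-3.7, 0.6, 1.5]
width: 0.0
```

Emit:
drive_tool:
  deltas:
    - {"jaw": 1,"tx": -2.5,"ty": 0,"tz": 0,"roll": 0}
    - {"jaw": 1,"tx": -5,"ty": 0,"tz": 0,"roll": 0}
    - {"jaw": 1,"tx": -7.5,"ty": 0,"tz": 0,"roll": 0}
    - {"jaw": 1,"tx": -10,"ty": 0,"tz": 0,"roll": 0}
    - {"jaw": 1,"tx": -12.5,"ty": 0,"tz": 0,"roll": 0}
    - {"jaw": 1,"tx": -15,"ty": 0,"tz": 0,"roll": 0}
    - {"jaw": 1,"tx": -17,"ty": 0,"tz": 0,"roll": 0}
    - {"jaw": 1,"tx": -17,"ty": 0,"tz": 0,"roll": 0}

```text
time_s: 26.45
ee_pos: [0.5083, -0.1365, 0.0054]
tool_rot: [0.012, 1.0, 0.0, -0.001]
wrist_force: [-5.0, 1.3, 3.7]
width: 0.0003
```

Emit:
drive_tool:
  deltas:
    - {"jaw": 1,"tx": -2,"ty": 0,"tz": 0,"roll": 0}
    - {"jaw": 1,"tx": -4,"ty": 0,"tz": 0,"roll": 0}
    - {"jaw": 1,"tx": -6,"ty": 0,"tz": 0,"roll": 0}
    - {"jaw": 1,"tx": -8,"ty": 0,"tz": 0,"roll": 0}
    - {"jaw": 1,"tx": -10,"ty": 0,"tz": 0,"roll": 0}
    - {"jaw": 1,"tx": -10,"ty": 0,"tz": 0,"roll": 0}

```text
time_s: 27.05
ee_pos: [0.5179, -0.1367, 0.0053]
tool_rot: [0.013, 1.0, 0.0, -0.001]
wrist_force: [-8.6, 1.6, 5.3]
width: 0.0001
```

Emit:
drive_tool:
  deltas:
    - {"jaw": 1,"tx": -1,"ty": 0,"tz": -0.5,"roll": 0}
    - {"jaw": 1,"tx": -2,"ty": 0,"tz": -0.5,"roll": 0}
    - {"jaw": 1,"tx": -3,"ty": 0,"tz": -0.5,"roll": 0}
    - {"jaw": 1,"tx": -4,"ty": 0,"tz": -0.5,"roll": 0}
    - {"jaw": 1,"tx": -4,"ty": 0,"tz": -0.5,"roll": 0}

```text
time_s: 27.55
ee_pos: [0.5215, -0.1368, 0.0054]
tool_rot: [0.013, 1.0, 0.0, -0.001]
wrist_force: [-7.1, 1.3, 1.4]
width: 0.0002
```

Emit:
drive_tool:
  deltas:
    - {"jaw": 1,"tx": -1,"ty": 0,"tz": 0,"roll": 0}
    - {"jaw": 1,"tx": -2,"ty": 0,"tz": 0,"roll": 0}
    - {"jaw": 1,"tx": -2,"ty": 0,"tz": 0,"roll": 0}

```text
time_s: 27.85
ee_pos: [0.5235, -0.1369, 0.0054]
tool_rot: [0.013, 1.0, 0.0, -0.001]
wrist_force: [-7.1, 0.1, 1.0]
width: -0.0005
```

Vertical force dropped as intended. On in small steps.

Emit:
drive_tool:
  deltas:
    - {"jaw": 1,"tx": -1,"ty": 0,"tz": 0,"roll": 0}
    - {"jaw": 1,"tx": -2,"ty": 0,"tz": 0,"roll": 0}
    - {"jaw": 1,"tx": -2,"ty": 0,"tz": 0,"roll": 0}

```text
time_s: 28.15
ee_pos: [0.5255, -0.1369, 0.0054]
tool_rot: [0.013, 1.0, 0.0, -0.001]
wrist_force: [-6.3, 1.2, 1.2]
width: 0.0003
```

Emit:
drive_tool:
  deltas:
    - {"jaw": 1,"tx": -1,"ty": 0,"tz": 0,"roll": 0}
    - {"jaw": 1,"tx": -2,"ty": 0,"tz": 0,"roll": 0}
    - {"jaw": 1,"tx": -2,"ty": 0,"tz": 0,"roll": 0}

```text
time_s: 28.45
ee_pos: [0.5274, -0.1369, 0.0054]
tool_rot: [0.013, 1.0, 0.0, -0.002]
wrist_force: [-7.2, 0.5, 1.6]
width: -0.0003
```

Emit:
drive_tool:
  deltas:
    - {"jaw": 1,"tx": -1,"ty": 0,"tz": 0,"roll": 0}
    - {"jaw": 1,"tx": -2,"ty": 0,"tz": 0,"roll": 0}
    - {"jaw": 1,"tx": -2,"ty": 0,"tz": 0,"roll": 0}

```text
time_s: 28.75
ee_pos: [0.5293, -0.137, 0.0054]
tool_rot: [0.013, 1.0, 0.0, -0.002]
wrist_force: [-7.4, 1.4, 1.6]
width: -0.0
```

Emit:
drive_tool:
  deltas:
    - {"jaw": 1,"tx": -1,"ty": 0,"tz": 0,"roll": 0}
    - {"jaw": 1,"tx": -2,"ty": 0,"tz": 0,"roll": 0}
    - {"jaw": 1,"tx": -2,"ty": 0,"tz": 0,"roll": 0}

```text
time_s: 29.05
ee_pos: [0.5313, -0.137, 0.0054]
tool_rot: [0.013, 1.0, 0.0, -0.002]
wrist_force: [-9.0, 1.6, 2.0]
width: -0.0001
```

Emit:
drive_tool:
  deltas:
    - {"jaw": 1,"tx": -1,"ty": 0,"tz": 0,"roll": 0}
    - {"jaw": 1,"tx": -2,"ty": 0,"tz": 0,"roll": 0}
    - {"jaw": 1,"tx": -2,"ty": 0,"tz": 0,"roll": 0}

```text
time_s: 29.35
ee_pos: [0.5333, -0.1371, 0.0054]
tool_rot: [0.013, 1.0, 0.0, -0.002]
wrist_force: [-8.5, 0.7, 1.7]
width: 0.0001
```

Emit:
drive_tool:
  deltas:
    - {"jaw": 1,"tx": -0.5,"ty": 0,"tz": 0,"roll": 0}
    - {"jaw": 1,"tx": -1,"ty": 0,"tz": 0,"roll": 0}
    - {"jaw": 1,"tx": -1,"ty": 0,"tz": 0,"roll": 0}

```text
time_s: 29.65
ee_pos: [0.5343, -0.1371, 0.0054]
tool_rot: [0.013, 1.0, 0.0, -0.002]
wrist_force: [-7.9, -0.0, 2.0]
width: -0.0002
```

Emit:
drive_tool:
  deltas:
    - {"jaw": 1,"tx": -0.5,"ty": 0,"tz": 0,"roll": 0}
    - {"jaw": 1,"tx": -1,"ty": 0,"tz": 0,"roll": 0}
    - {"jaw": 1,"tx": -1,"ty": 0,"tz": 0,"roll": 0}

```text
time_s: 29.95
ee_pos: [0.5353, -0.1372, 0.0054]
tool_rot: [0.013, 1.0, 0.0, -0.002]
wrist_force: [-8.2, -0.4, 1.7]
width: -0.0003
```

Emit:
drive_tool:
  deltas:
    - {"jaw": 1,"tx": -0.5,"ty": 0,"tz": 0,"roll": 0}
    - {"jaw": 1,"tx": -1,"ty": 0,"tz": 0,"roll": 0}
    - {"jaw": 1,"tx": -1,"ty": 0,"tz": 0,"roll": 0}

```text
time_s: 30.25
ee_pos: [0.5361, -0.1371, 0.0054]
tool_rot: [0.013, 1.0, 0.0, -0.002]
wrist_force: [-9.0, 1.2, 3.3]
width: -0.0
```

Emit:
drive_tool:
  deltas:
    - {"jaw": 1,"tx": -0.5,"ty": 0,"tz": 0,"roll": 0}
    - {"jaw": 1,"tx": -0.5,"ty": 0,"tz": 0,"roll": 0}

```text
time_s: 30.45
ee_pos: [0.5364, -0.1372, 0.0054]
tool_rot: [0.013, 1.0, 0.0, -0.002]
wrist_force: [-10.0, 1.1, 4.8]
width: 0.0003
```

Emit:
drive_tool:
  deltas:
    - {"jaw": 1,"tx": -0.5,"ty": 0,"tz": 0,"roll": 0}
    - {"jaw": 1,"tx": -0.5,"ty": 0,"tz": 0,"roll": 0}

```text
time_s: 30.65
ee_pos: [0.5365, -0.1371, 0.0054]
tool_rot: [0.013, 1.0, 0.001, -0.002]
wrist_force: [-11.9, 2.1, 6.2]
width: 0.0001
```

Emit:
drive_tool:
  deltas:
    - {"jaw": 1,"tx": -0.4,"ty": 0,"tz": 0,"roll": 0}
    - {"jaw": 1,"tx": -0.4,"ty": 0,"tz": 0,"roll": 0}

```text
time_s: 30.85
ee_pos: [0.5366, -0.1372, 0.0054]
tool_rot: [0.013, 1.0, 0.001, -0.003]
wrist_force: [-14.1, 2.3, 6.7]
width: -0.0001
```

Emit:
drive_tool:
  deltas:
    - {"jaw": 1,"tx": 1,"ty": 0,"tz": 0,"roll": 0}
    - {"jaw": 1,"tx": 2,"ty": 0,"tz": 0,"roll": 0}
    - {"jaw": 1,"tx": 4,"ty": 0,"tz": 0,"roll": 0}
    - {"jaw": 1,"tx": 6,"ty": 0,"tz": 0,"roll": 0}
    - {"jaw": 1,"tx": 8,"ty": 0,"tz": 0,"roll": 0}
    - {"jaw": 1,"tx": 10,"ty": 0,"tz": 0,"roll": 0}
    - {"jaw": 1,"tx": 13,"ty": 0,"tz": 0,"roll": 0}
    - {"jaw": 1,"tx": 16,"ty": 0,"tz": 0,"roll": 0}
    - {"jaw": 1,"tx": 20,"ty": 0,"tz": 0,"roll": 0}
    - {"jaw": 1,"tx": 20,"ty": 0,"tz": 0,"roll": 0}

```text
time_s: 31.85
ee_pos: [0.5195, -0.1369, 0.0063]
tool_rot: [0.012, 1.0, 0.0, 0.0]
wrist_force: [0.5, 0.9, -0.2]
width: 0.0004
```

```bash
python3 tip.py; python3 go.py
```

```text
tip [ 0.5085 -0.1401  0.051 ]
tip [ 0.5077 -0.1319  0.0531]
frontTop n 5942
slope 0.023202309354609648 y [-0.23471996 -0.03990368] x centre 0.5410389227993625 [-0.0051272   0.00736974]
face 19288 [0.02365377 0.53942567] 0.5361850997017538
[ 0.51970569 -0.13678505  0.00632147]
t 31.9 pos [ 0.5197 -0.1368  0.0063] head 88.58 tz [ 0.001  0.    -1.   ] F [-0.5 -0.3 -0.4] w 0.0001 j [-0.29  0.36  0.54  1.92 -0.23  0.92  1.91]
```

The tool is off with zero force and the face is back at 0.536, as at the start, so the catch has taken hold. I retreat and do a last check.

Emit:
drive_tool:
  deltas:
    - {"jaw": 1,"tx": 20,"ty": 0,"tz": 0,"roll": 0}
    - {"jaw": 1,"tx": 45,"ty": 0,"tz": -15,"roll": 0}
    - {"jaw": 1,"tx": 60,"ty": 10,"tz": -50,"roll": 0}
    - {"jaw": 1,"tx": 60,"ty": 40,"tz": -90,"roll": 0}
    - {"jaw": 1,"tx": 60,"ty": 60,"tz": -120,"roll": 0}
    - {"jaw": 1,"tx": 60,"ty": 60,"tz": -120,"roll": 0}
    - {"jaw": 1,"tx": 60,"ty": 60,"tz": -120,"roll": 0}

```text
time_s: 32.6
ee_pos: [0.4616, -0.075, 0.1266]
tool_rot: [0.012, 1.0, 0.0, 0.001]
wrist_force: [-0.4, -0.2, -0.7]
width: -0.0001
```

```bash
python3 tip.py; python3 go.py; python3 - <<'E'
from h import *
c=cam('scene'); save(c,'pics/z.png')
E
```

```text
tip [ 0.4503 -0.0783  0.1718]
tip [ 0.451  -0.07    0.1709]
frontTop n 2905
slope -0.0013480430994599606 y [-0.23423067 -0.04075672] x centre 0.5399749226542725 [-0.00568088  0.00703497]
face 5192 [0.02305345 0.53908493] 0.5359266052728939
[ 0.46085075 -0.07566483  0.12568473]
t 32.65 pos [ 0.4609 -0.0757  0.1257] head 88.58 tz [-0.  0. -1.] F [ 0.   0.1 -0.4] w -0.0002 j [-0.47  0.02  0.55  1.98 -0.01  1.15  1.63]
```

View pics/z.png

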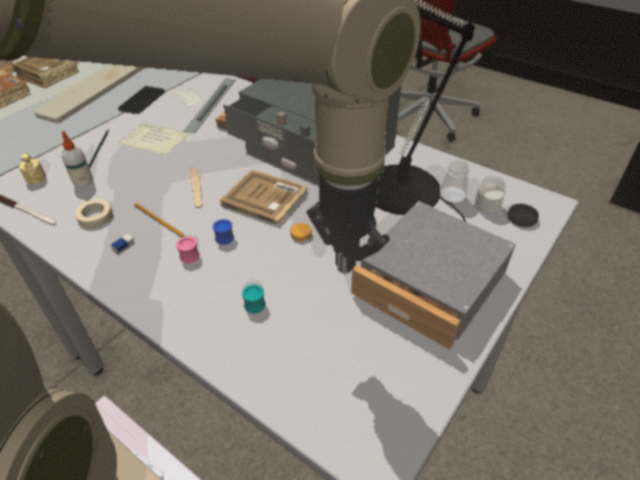

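The drawer is shut at (405,305), the black loupe is gone from (243,261), and everything else in view is in place.

```bash
python3 -c "
from rig import manip
print(manip.finish_job())"
```

```text
the job is handed in; nothing more can be done
None
```

The loupe is in the drawer's round pocket and the drawer is shut on its catch. I handed the job in at about 33 s; it reports no verdict.

**What I did:** I pushed the front in about 11 mm onto the buffer, with the force reading about 12 N along x and 15 N in total. The drawer sprang about 48 mm ajar. I hooked it open to about 0.115 m, placed the loupe in the pocket and let go. Then I pressed the drawer shut onto the buffer and eased back until the force read zero.

**Last checks:**
- **Loupe, before shutting:** it stood upright with its top at 0.0555 m, so its base was on the pocket floor. It was within about 1 mm of the position given by the front's geometry and about 4 mm by the coarser scene view. It cannot be seen now that the drawer is shut.
- **Drawer:** the front is at x = 0.536, the same as before I opened it, with the arm clear and no force on it.
- **Other objects:** the things visible in the last scene picture look unmoved. The arm hid a small orange-capped jar near the cabinet, which I did not check.

**What disagreed:**
- **Finger height:** the cameras put the finger tips about 41–45 mm above the reported TCP height, so I worked from the measured offset. Before I noticed, my first approach went over the top of the front without touching anything.
- **Placing:** the descent met resistance about 4 mm early, probably the finger tips on the cork. One press there reached about 33 N at the wrist. I backed off, and the loupe settled the last few millimetres when released.
- **Shutting force:** the wrist read 14.1 N along x, about 15.8 N in total. That is under 18 N but just above the 11 to 14 N aimed for.

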